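# Unbolt and raise the damp cabinet's sash with the hook rod

### The arm

A 6-joint arm with a two-finger parallel gripper is mounted at the origin on the work surface. World frame = base frame: x ahead of the robot, y to its left, z up, the work surface at z = 0. Lengths are in m, angles in rad, forces in N, time in s.
With the tool pointing down it reaches from about 0.35 to 0.85 m from the base axis. Payload 8.1 kg.
Tool frame: the origin (TCP) lies on the mounting face of the last link; the fingertips stand 186 mm ahead of it and the grasp point (between the pads) lies 167 mm ahead of it (grip_point_offset is the distance from the TCP to the grasp point, in m); z points along the fingers, y is the direction in which the jaws open and shut (so a half turn about z gives the same grasp; the last joint's range is limited). The gripper opens to 93 mm and grips with 3 to 60 N. Pads are 15 mm wide; open, the fingers measure 128 mm over their backs; the gripper's body (75 mm by 188 mm) begins 65 mm behind the grasp point.
Start: joints at [1.191, 0.13, 1.488, -0, 1.523, -0.085], TCP at [0.174, 0.574, 0.405] pointing down, gripper open.
Joint ranges: [-2.96, 2.96], [-0.89, 2.26], [0.02, 2.5], [-1.34, 4.48], [0, 2.73], [-2.66, 2.66]. Speed limits (rad/s): [2.39, 2.39, 2.79, 3.14, 3.14, 3.14].

### API

Orientations are given as a rotation vector (axis times angle).
In Python, from plant import read_state, read_camera, close_job, grip_point_offset gives the robot as it stands.
- The arm moves only by the shell command python3 -m creep 'ROWS' [OPENING] [FORCE]. ROWS is JSON, a list of rows, each a list of 2 entries, a list of its own where there are three numbers: the shift along the tool's x, y, z in cm, then the turn, a rotation vector about the tool's x, y, z in degrees. In form: [[[tx, ty, tz], [rx, ry, rz]], ...]. A call has 1 to 12 rows; each row shifts and turns the commanded pose from where the row before left it, along the tool's axes as they then stand; what a row does not reach is not made up. A row lasts 1/12 s, in which the tool goes at most 41.7 mm and 7.16 degrees, less where a joint would pass 70% of its speed; a pose out of reach is approached as far as the arm can. A call is refused whole if a number of a shift passes 4.17 or a number of a turn 7.16, either way. A call with a gripper value outside its range is refused whole. OPENING is the opening in per cent of the stroke, from 0 (shut) to 100 (fully open), set as the call begins (- or left out, the last holds). The fingers move at their own pace and stop on an object; FORCE is the grip in N (left out, the last holds). Time passes only in rows, so rows that do not move let the fingers close. It gives the time, the measured TCP pose, the force and the opening at its end, in the units of the state.
- read_state(): the state, without advancing time (a new reading comes with each control period).
- read_camera(name): name is "side" or "top" or "wrist"; returns a dict with "img" (420x560x3 uint8, red, green, blue), "K" (3x3 intrinsics, pixels), "k1" (the pictures are not rectified: a ray, as slopes to the right and down, at radius r is drawn at 1 + k1 r^2 times it, then the intrinsics apply), "T" (4x4, takes a point from camera to world coordinates). Camera axes: x right, y down, z forward; pixel columns grow to the right and rows downward; lengths in m; the calibration is good to about 2 mm. A picture is of the moment at which its call begins. There is no depth.
- close_job(): hands the job in, once; it reports no verdict.
The state is a dict: "t": time; "q": joint angles; "dq": joint speeds; "joint_torque": joint torques, N m; "tool_pos": TCP position; "orientation": TCP orientation; "force": force on the tool from outside, world axes, zero at the start; "wrist_torque": the same for the moment, N m; "opening": finger opening in m.
Only numpy, scipy, OpenCV 4.12 (cv2) and the standard library are available. Lean on these libraries where they do the work, as an engineer would, in place of code of your own. Each camera call takes 0.05 s, during which the arm holds its last target.

### The job

Lift the hooked rod off its wooden stand, reach it up under the pelmet of the clear damp cabinet and, with the rod and not the hand, draw the orange-tabbed bolt fully back towards you. Then raise the counterbalanced sash until its blue rail is level with the red pointer, and lay the rod back in the two rests of its stand. Leave the small clay cone under the pelmet and the tall one beside the cabinet standing where they are.

Things in the scene. Friction and masses are not known exactly. Their poses are not given: they have to be found in the camera images.
- cabinet: Fixed damp cabinet of clear panes in an aluminium frame, 320 mm wide, 348 high. Origin on the table, mid-width, in the sash plane; x points into the cabinet, away from the robot, y to its left, z up; turned up to 0.12 rad. Its base is a plaster slab, 100 mm high, front face at x = -12 mm. A canopy hangs before the sash: roof underside z = 340, side wings at y = +-150 down to z = 223.
- tab (a point): Centre of the part of the bolt's orange tab to hook: an upright plate 8 mm thick (x), 26 wide (y), hanging from z = 290 to 242; this point is at y = 40, z = 252 and, bolt home, x = -46 (cabinet axes, mm), with 38 mm free between tab and sash pane. Only a rod sloping up from under the pelmet reaches it. Grey bolt guides are above z = 282, before and behind the tab.
- bolt (a joint): Draw of the bolt, m: 0 fully home (locks the sash), 0.035 fully drawn, a stop. Drawing it moves the tab towards the robot along the cabinet's -x. It takes about 3 N and stays where it is left. Starts nearly home.
- rail (a point): Middle of the front edge of the sash's blue lifting rail: 270 mm long (cabinet y), 14 high, standing out to 36 mm before the sash plane (32 mm from the pane). The point is half-way up; sash down, it is 125 mm above the table and the rail's underside 118 mm, with free space below it in front of the slab. Axes as the cabinet's.
- sash (a joint): Lift of the sash, m: 0 down, up to 0.13. Counterbalanced: about 2.5 N up or down, stays where it is left. It cannot rise more than about 4 mm until the bolt is drawn.
- mark_line (a point): Red pointer, 20 x 16 mm, clipped to the cabinet's right jamb (cabinet y = -150 mm), 175 to 205 mm above the table; the point is its mid-height, the height at which the middle of the blue rail belongs.
- rod_grip (a point): Place to grip the rod, on its square wooden handle, 22 x 22 mm. x along the rod to the hook, y the way the hook points, z up as it lies. Handle from x = -58 to 78, round steel shank, 10 mm thick, to x = 190, there bent square to +y, ending at y = 50 (mm). Lies level in the stand at first, hook away from the robot, turned up to 0.25 rad. 0.13 to 0.2 kg, balance at about x = 22.
- rod_hook (a point): Middle of the hook's crosswise arm: 190 mm ahead of rod_grip and 22 mm to +y. The arm is 10 mm thick and runs along the rod's y from -5 to +50 mm of the shank's axis. Axes as rod_grip.
- stand_seat (a point): Where rod_grip lies with the rod in its stand: 56 mm above the table, x along the rod. Fixed wooden stand, base 150 x 70 x 10 mm, with two 8 mm rests across the rod at x = -35 and 50 mm; each carries the handle's underside 45 mm above the table between two prongs about 34 mm apart (wider at the top) that stand up to 63 mm. It is at the left or right of the table.
- cone_c: Grey clay cone, 80 mm high, 52 mm wide, on the table under the canopy's right side. Origin at its foot.
- cone_d: Grey clay cone, 165 mm high, 80 mm wide, on the table left of the cabinet. Origin at its foot.
- turntable: Fixed low turntable, 170 mm across, 50 mm high, with a plaster disc (110 mm across, 18 mm) on it, on the side of the table opposite to the stand. Origin under its centre.
- rod: The hooked rod itself; same origin and axes as rod_grip.
- pelmet (a point): Middle of the lower edge of the canopy's front pelmet, a clear fixed pane with an aluminium edge 10 mm thick, at x = -143 mm of the cabinet, from the roof down to z = 223 mm across the whole width; below it the front is open. Axes as the cabinet's.
Mind the look-alikes: they are no part of the job. What is shaped like the part that bears stand_seat but yellow is not meant.

How it is judged:
By the outcome, as a careful person would: the job done as asked, in the order asked, and still so for the second after the job is handed in, with the robot touching nothing.
It also fails if it takes over 69 s, if anything falls off the work surface, if the arm or the gripper's body presses on something with over 40 N, if the wrist force passes 120 N, or if a joint passes its speed limit or range.

## Working session

There is one attempt and no reset: what is moved stays moved. The work goes in short steps, Python scripts to look and compute and a shell command to move; the robot and the scene stay as the last step left them, time stands still between calls to the robot, and variables do not carry over. Pictures are saved under pics/ and viewed, and the job is handed in when it is done.

```bash
ls; mkdir -p pics; python3 - <<'E'
from plant import *
import cv2
s=read_state(); print(s); print(grip_point_offset)
for n in ("side","top","wrist"):
    c=read_camera(n); cv2.imwrite(f"pics/{n}0.png",c["img"][:,:,::-1]); print(n,c["K"],c["k1"],c["T"])
E
```

```text
pics
{'t': 0.0, 'q': array([ 1.19062074e+00,  1.31104131e-01,  1.48925813e+00,  1.72190424e-05,
        1.52299686e+00, -8.53898024e-02]), 'dq': array([-0.0003468 , -0.00013205, -0.00096007, -0.00223522,  0.00046663,
        0.00104794]), 'joint_torque': array([-1.37097846e-03, -5.59851158e+01, -4.91765678e+01,  7.66840903e-02,
        3.52562999e-02, -8.09782296e-05]), 'tool_pos': array([0.17420561, 0.57391535, 0.40373283]), 'orientation': array([-4.61312485e-01, -3.10710839e+00,  2.69333527e-03]), 'force': array([-0.51556044, -0.72163294,  0.52527039]), 'wrist_torque': array([ 0.00370568, -0.02736298,  0.01962474]), 'opening': 0.0931725319447441}
0.1673
side [[405.21402634   0.         288.82212966]
 [  0.         405.21402634 211.19072999]
 [  0.           0.           1.        ]] -0.06793075805124218 [[ 0.36815939 -0.6419446   0.67258144 -0.19822408]
 [-0.92966949 -0.24392375  0.27607217 -0.2593559 ]
 [-0.01316446 -0.72691701 -0.68659913  0.87990639]
 [ 0.          0.          0.          1.        ]]
top [[414.35256758   0.         283.79325277]
 [  0.         414.35256758 207.49678703]
 [  0.           0.           1.        ]] -0.09419415619372398 [[ 0.00301816 -0.99878505  0.04918661  0.43279601]
 [-0.99989047 -0.0023015   0.01462027  0.00752575]
 [-0.0144893  -0.04922535 -0.99868259  1.15438164]
 [ 0.          0.          0.          1.        ]]
wrist [[323.05790554   0.         282.26693001]
 [  0.         323.05790554 213.19573788]
 [  0.           0.           1.        ]] -0.07916501398646922 [[ 0.29091058  0.9283298   0.23146232  0.10935365]
 [ 0.95674833 -0.2817844  -0.07232002  0.59331621]
 [-0.00191435  0.24248985 -0.97015206  0.38295601]
 [ 0.          0.          0.          1.        ]]
```

View pics/side0.png

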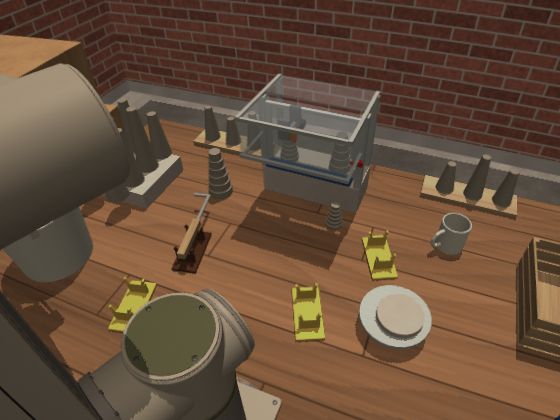

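View pics/top0.png

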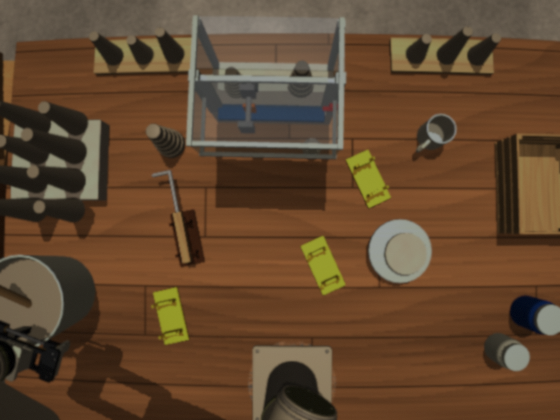

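View pics/wrist0.png

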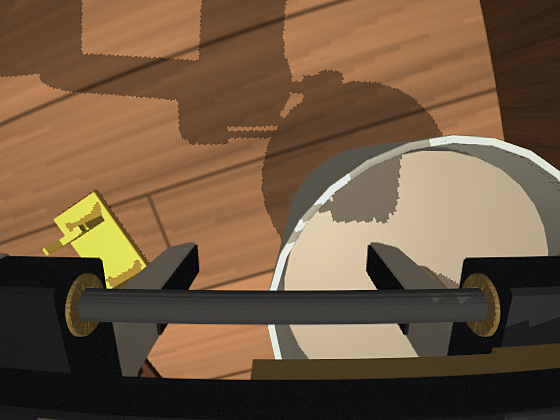

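The side view shows the dark stand with the rod near (193,235), the cabinet around (310,140) and cones at (218,170) and (335,214). The top view shows the rod from (183,262) to its hook at (165,173). I'll zoom in on these to measure them.

```bash
cat > h.py <<'E'
import numpy as np, cv2
from scipy.optimize import least_squares
from scipy.spatial.transform import Rotation as R
from plant import *
def proj(c,P):
    P=np.atleast_2d(P); T=np.array(c["T"]); p=(P-T[:3,3])@T[:3,:3]
    s=p[:,:2]/p[:,2:]; r2=(s**2).sum(1,keepdims=True); s=s*(1+c["k1"]*r2)
    K=np.array(c["K"]); return s*[K[0,0],K[1,1]]+[K[0,2],K[1,2]]
def ray(c,uv):
    K=np.array(c["K"]); d=(np.array(uv,float)-K[:2,2])/[K[0,0],K[1,1]]; s=d.copy()
    for _ in range(30): s=d/(1+c["k1"]*(s@s))
    T=np.array(c["T"]); v=T[:3,:3]@np.r_[s,1]; return T[:3,3],v/np.linalg.norm(v)
def atz(c,uv,z):
    o,d=ray(c,uv); return o+d*(z-o[2])/d[2]
def tri(obs):
    A=0;b=0
    rs=[ray(c,u) for c,u in obs]
    for o,d in rs:
        M=np.eye(3)-np.outer(d,d); A=A+M; b=b+M@o
    x=np.linalg.solve(A,b); e=[np.linalg.norm((np.eye(3)-np.outer(d,d))@(x-o)) for o,d in rs]
    return x,np.array(e)
def crop(c,x0,y0,x1,y1,f,name):
    im=cv2.resize(c["img"][y0:y1,x0:x1,::-1],None,fx=f,fy=f,interpolation=cv2.INTER_CUBIC)
    cv2.imwrite("pics/"+name,im)
def rz(a): return np.array([[np.cos(a),-np.sin(a),0],[np.sin(a),np.cos(a),0],[0,0,1]])
def pose(s=None):
    s=s or read_state(); return R.from_rotvec(s["orientation"]).as_matrix(), np.array(s["tool_pos"])
E
python3 - <<'E'
from h import *
import pickle
s=read_camera("side");t=read_camera("top"); pickle.dump((s,t),open("c0.pkl","wb"))
crop(t,140,150,240,280,4.5,"trod.png"); crop(s,160,130,260,280,4,"srod.png")
crop(t,180,10,360,170,4,"tcab.png"); crop(s,230,70,390,240,3.5,"scab.png")
E
```

```text
(no output)
```

View pics/trod.png

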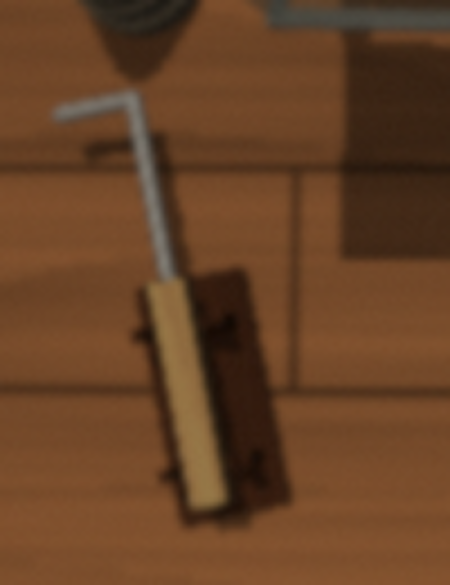

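View pics/srod.png

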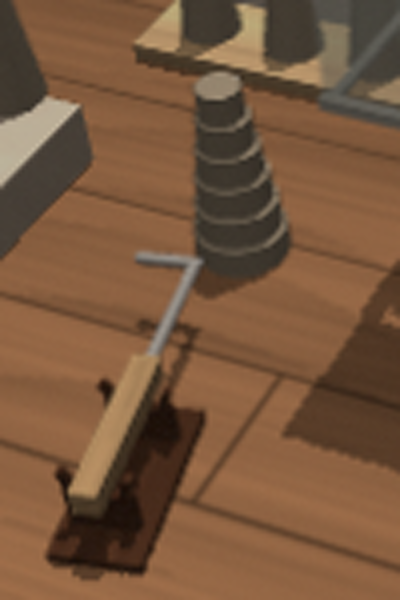

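View pics/tcab.png

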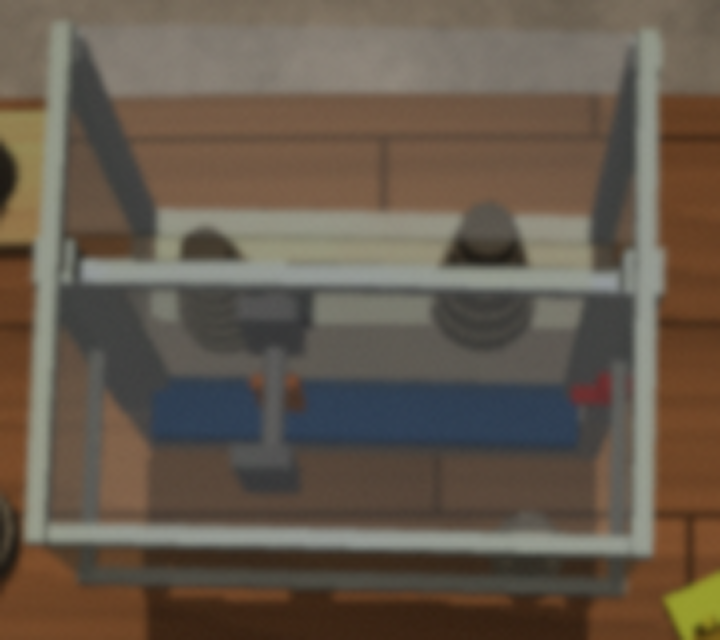

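View pics/scab.png

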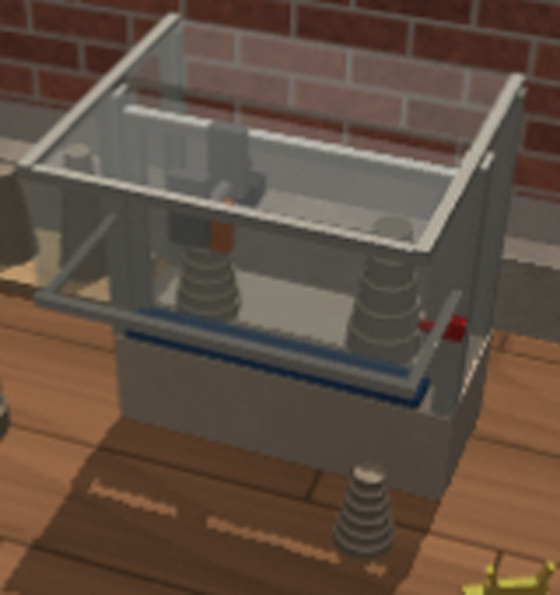

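```bash
cat > fit0.py <<'E'
from h import *
import pickle
s,t=pickle.load(open("c0.pkl","rb"))
def T(x,y,f=4.5,o=(140,150)): return np.array([x/f+o[0],y/f+o[1]])
obs=[(t,T(132,100),(.190,0,0)),(t,T(55,114),(.190,.050,0)),(t,T(148,287),(.078,.011,.011)),(t,T(186,279),(.078,-.011,.011)),(t,T(190,510),(-.058,.011,.011)),(t,T(227,500),(-.058,-.011,.011))]
S=lambda x,y:T(x,y,4,(160,130))
obs+=[(s,S(196,263),(.190,0,0)),(s,S(137,258),(.190,.050,0)),(s,S(70,492),(-.058,.011,.011)),(s,S(103,500),(-.058,-.011,.011)),(s,S(104,517),(-.058,-.011,-.011)),(s,S(135,355),(.078,.011,.011)),(s,S(163,361),(.078,-.011,.011))]
def f(p):
    M=R.from_euler('ZYX',[p[3],p[4],p[5]]).as_matrix()
    return np.concatenate([(proj(c,M@np.array(m)+p[:3])-u).ravel() for c,u,m in obs])
r=least_squares(f,[.4,.25,.05,0.2,0,0]); print("rod",r.x.round(4)); print(r.fun.reshape(-1,2).round(1).tolist())
A=lambda x,y:T(x,y,4,(180,10)); B=lambda x,y:T(x,y,3.5,(230,70))
oc=[(t,A(150,443),(-.036,.135,.125)),(t,A(578,446),(-.036,-.135,.125)),(s,B(127,336),(-.036,.135,.118)),(s,B(417,405),(-.036,-.135,.118)),
(s,B(120,417),(-.012,.16,0)),(s,B(440,498),(-.012,-.16,0)),
(t,A(80,578),(-.146,.15,.223)),(t,A(622,590),(-.146,-.15,.223))]
def g(p):
    return np.concatenate([(proj(c,rz(p[2])@np.array(m)+[p[0],p[1],0])-u).ravel() for c,u,m in oc])
r=least_squares(g,[.7,0,0]); print("cab",r.x.round(4)); print(r.fun.reshape(-1,2).round(1).tolist())
p=r.x
W=lambda m: rz(p[2])@np.array(m)+[p[0],p[1],0]
for n,m in dict(pelR=(-.143,-.15,.223),pelL=(-.143,.15,.223),tab=(-.046,.04,.252),mark=(-.03,-.15,.19)).items():
    a=proj(t,W(m))[0];b=proj(s,W(m))[0];print(n,W(m).round(4),((a-[180,10])*4).round(),((b-[230,70])*3.5).round())
print(tri([(t,A(600,390)),(s,B(445,328))]))
# cones
print("c foot",atz(s,B(364,545),0),"d foot",atz(s,S(240,262),0), tri([(t,A(528,518)),(s,B(368,467))]), tri([(t,(155,131)),(s,S(218,82))]))
E
python3 fit0.py
```

```text
rod [0.3981 0.2889 0.0559 0.2191 0.0058 0.033 ]
[[1.1, -0.7], [0.3, 0.1], [0.6, -1.1], [0.2, -1.1], [1.6, -0.4], [1.5, 0.1], [-0.5, 0.7], [-1.1, 0.0], [-1.2, 0.4], [-1.6, -0.4], [-0.6, 0.7], [-0.9, -0.5], [-0.6, -1.1]]
cab [ 0.742   0.0547 -0.0186]
[[0.5, -2.0], [0.1, -1.0], [-1.4, 0.8], [-0.3, 1.9], [-1.2, 0.1], [-0.4, 1.5], [2.4, 0.3], [-1.4, -0.4]]
pelR [ 0.5962 -0.0926  0.223 ] [616. 583.] [406. 394.]
pelL [0.6018 0.2073 0.223 ] [ 90. 574.] [ 40. 304.]
tab [0.6967 0.0956 0.252 ] [282. 395.] [216. 238.]
mark [ 0.7092 -0.0947  0.19  ] [613. 404.] [444. 342.]
(array([ 0.71698109, -0.0895513 ,  0.19703588]), array([0.00319303, 0.00319303]))
c foot [ 6.52715435e-01 -5.78144055e-02  1.11022302e-16] d foot [0.65309135 0.33573146 0.        ] (array([ 0.6650517 , -0.05123399,  0.07892487]), array([0.0010439, 0.0010439])) (array([0.66738063, 0.33742244, 0.17042928]), array([0.00042585, 0.00042585]))
```

```bash
cat > plan.py <<'E'
from h import *
G=0.1673
def target(grip,yaw,pitch,off=0.0):
    """grip: world pos of grasp point; yaw of rod, pitch up of rod. tool x=-rod x, y=rod y, z=-rod z"""
    M=R.from_euler('ZYX',[yaw,-pitch,0]).as_matrix()
    Rt=M@np.diag([-1,1,-1.]); return Rt, np.array(grip)-Rt[:,2]*G
def show(Rt,pt,n,s=None):
    """rows: equal local rows for n rows (translation in world equally split, rotation equal)"""
    Rc,pc=pose(s); w=R.from_matrix(Rc.T@Rt).as_rotvec()
    d=Rc.T@(pt-pc)*100; print("shift total tool(cm)",d.round(2),"turn total(deg)",np.degrees(w).round(2),"/n shift",(d/n).round(2),"turn",(np.degrees(w)/n).round(2))
    Rk=Rc
    if np.linalg.norm(w)>.05:
        for k in range(n):
            print("  ",(Rk.T@(pt-pc)*100/n).round(2)); Rk=Rk@R.from_rotvec(w/n).as_matrix()
E
python3 - <<'E'
from plan import *
Rt,pt=target([.4126,.2923,.18],.219,0); print(pt); show(Rt,pt,10)
E
```

```text
[0.4126 0.2923 0.3473]
shift total tool(cm) [-30.99 -20.03   5.71] turn total(deg) [-5.000e-02 -2.000e-02 -2.944e+01] /n shift [-3.1  -2.    0.57] turn [-0.   -0.   -2.94]
   [-3.1  -2.    0.57]
   [-2.99 -2.16  0.57]
   [-2.88 -2.31  0.57]
   [-2.75 -2.45  0.57]
   [-2.63 -2.59  0.57]
   [-2.49 -2.72  0.57]
   [-2.35 -2.85  0.57]
   [-2.2  -2.97  0.57]
   [-2.04 -3.07  0.57]
   [-1.88 -3.18  0.57]
```

```bash
python3 -m creep '[[[-2.6,-1.65,0.5],[0,0,-2.45]],[[-2.5,-1.8,0.5],[0,0,-2.45]],[[-2.45,-1.9,0.5],[0,0,-2.45]],[[-2.35,-2.0,0.5],[0,0,-2.45]],[[-2.25,-2.1,0.5],[0,0,-2.45]],[[-2.15,-2.2,0.5],[0,0,-2.45]],[[-2.05,-2.3,0.5],[0,0,-2.45]],[[-1.95,-2.4,0.5],[0,0,-2.45]],[[-1.85,-2.45,0.5],[0,0,-2.45]],[[-1.75,-2.5,0.5],[0,0,-2.45]],[[-1.65,-2.6,0.3],[0,0,-2.45]],[[-1.5,-2.65,0.3],[0,0,-2.45]]]' 100
python3 - <<'E'
from plan import *
Rt,pt=target([.4126,.2923,.18],.219,0); show(Rt,pt,1)
E
```

```text
t: 1.25
tool_pos: [0.4118, 0.2895, 0.3485]
orientation: [0.346, -3.122, 0.0]
force: [0.0, 0.6, -0.3]
opening: 0.0929
shift total tool(cm) [-0.14  0.25  0.12] turn total(deg) [-0.   -0.01  0.09] /n shift [-0.14  0.25  0.12] turn [-0.   -0.01  0.09]
```

```bash
python3 -m creep '[[[0,0,0],[0,0,0]]]'; python3 - <<'E'
from h import *
import pickle
c=read_camera("wrist"); pickle.dump((c,pose()),open("w1.pkl","wb")); cv2.imwrite("pics/w1.png",c["img"][:,:,::-1]); print(pose()[1], c["T"])
E
```

```text
t: 1.33
tool_pos: [0.4134, 0.2874, 0.3481]
orientation: [-0.341, 3.123, -0.003]
force: [0.6, 0.2, -0.3]
opening: 0.093
[0.4123369  0.28894526 0.34832321] [[-0.21526306  0.94728192  0.23731579  0.34727923]
 [ 0.97655296  0.20942593  0.04985079  0.27296291]
 [-0.00247733  0.24248247 -0.97015262  0.32719852]
 [ 0.          0.          0.          1.        ]]
```

View pics/w1.png

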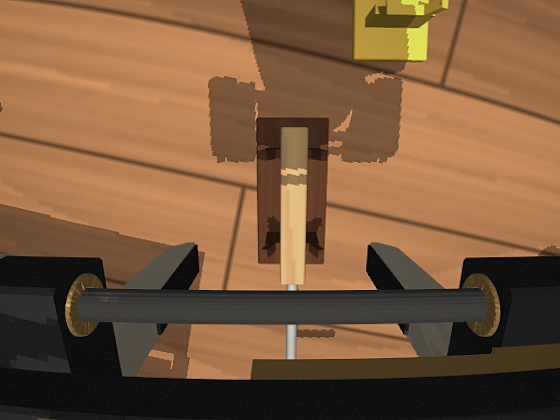

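```bash
cat > fit1.py <<'E'
from fit0 import *
w,_=pickle.load(open("w1.pkl","rb"))
ow=[(w,(281,127),(-.058,.011,.011)),(w,(308,127),(-.058,-.011,.011)),(w,(281,284.5),(.078,.011,.011)),(w,(305,284.5),(.078,-.011,.011))]
for nm,o in (("wrist",ow),("all",obs+ow*2)):
    def f2(p):
        return np.concatenate([(proj(c,rz(p[3])@np.array(m)+p[:3])-u).ravel() for c,u,m in o])
    r=least_squares(f2,[.4,.25,.05,0.2]); print("rod",nm,r.x.round(4)); print(r.fun.reshape(-1,2).round(1).tolist())
os_=[(w,(257,118),(-.0675,.035,.010)),(w,(327,118),(-.0675,-.035,.010)),(w,(258,263),(.0825,.035,.010)),(w,(328,263),(.0825,-.035,.010))]
def f3(p): return np.concatenate([(proj(c,rz(p[2])@(np.array(m)-[.0075,0,0])+np.r_[p[:2],0])-u).ravel() for c,u,m in os_])
r=least_squares(f3,[.4,.28,.2]); print("stand centre-ish",r.x.round(4),r.fun.round(1))
E
python3 fit1.py | tail -7
```

```text
(array([ 0.71698109, -0.0895513 ,  0.19703588]), array([0.00319303, 0.00319303]))
c foot [ 6.52715435e-01 -5.78144055e-02  1.11022302e-16] d foot [0.65309135 0.33573146 0.        ] (array([ 0.6650517 , -0.05123399,  0.07892487]), array([0.0010439, 0.0010439])) (array([0.66738063, 0.33742244, 0.17042928]), array([0.00042585, 0.00042585]))
rod wrist [0.4004 0.2944 0.0376 0.2153]
[[26.6, 4.0], [-26.6, 4.0], [23.7, -4.5], [-23.7, -4.5]]
rod all [0.3998 0.294  0.0426 0.2149]
[[0.8, -0.8], [0.3, 0.0], [0.1, -1.6], [-0.4, -1.5], [0.8, -1.4], [0.6, -0.9], [-0.8, 2.9], [-1.2, 2.6], [-1.7, 2.9], [-2.2, 1.8], [-0.9, 2.9], [-1.3, 1.9], [-1.1, 1.2], [26.8, 3.2], [-26.9, 3.1], [23.7, -2.7], [-24.1, -2.7], [26.8, 3.2], [-26.9, 3.1], [23.7, -2.7], [-24.1, -2.7]]
stand centre-ish [0.4056 0.2956 0.2314] [ 71.9   0.3 -71.8   1.3  68.1   2.5 -68.    3.4]
```

```bash
sed -i 's/(281,/(L,/g;s/(308,/(281,/;s/(305,/(281,/;s/(w,(L,127)/(w,(308,127)/;s/(w,(L,284.5)/(w,(305,284.5)/;s/(257,118)/(Q,118)/;s/(327,118)/(257,118)/;s/(Q,/(327,/;s/(258,263)/(Q,263)/;s/(328,263)/(258,263)/;s/(Q,/(328,/' fit1.py; python3 fit1.py | tail -5
```

```text
rod wrist [0.3976 0.2933 0.0527 0.2162]
[[0.4, 0.1], [-0.4, 0.0], [0.3, -0.1], [-0.3, -0.1]]
rod all [0.3979 0.2929 0.0523 0.2133]
[[0.3, -0.6], [-0.4, 0.3], [-0.5, -1.0], [-1.0, -0.9], [0.3, -0.4], [0.1, 0.2], [-1.2, 1.1], [-1.7, 0.8], [-2.5, 1.1], [-3.0, 0.1], [-1.6, 1.2], [-1.9, 0.1], [-1.7, -0.6], [0.1, 0.4], [-0.7, 0.3], [-0.4, -0.0], [-1.0, -0.1], [0.1, 0.4], [-0.7, 0.3], [-0.4, -0.0], [-1.0, -0.1]]
stand centre-ish [0.4039 0.2952 0.2288] [ 2.  -1.5 -1.7 -0.7 -2.1  1.   1.7  1.7]
```

```bash
python3 - <<'E'
from plan import *
Rt,pt=target([.4122,.2965,.055],.216,0); print(pt); show(Rt,pt,1)
E
```

```text
[0.4122 0.2965 0.2223]
shift total tool(cm) [-0.15  0.75 12.6 ] turn total(deg) [-0.04 -0.03 -0.08] /n shift [-0.15  0.75 12.6 ] turn [-0.04 -0.03 -0.08]
```

```bash
python3 -m creep '[[[-0.15,0.75,1],[0,0,0]],[[0,0,2.5],[0,0,0]],[[0,0,2.5],[0,0,0]],[[0,0,2],[0,0,0]],[[0,0,1],[0,0,0]],[[0,0,0],[0,0,0]]]' 100
python3 - <<'E'
from h import *
import pickle
c=read_camera("wrist"); pickle.dump((c,pose()),open("w2.pkl","wb")); cv2.imwrite("pics/w2.png",c["img"][:,:,::-1]); print(pose()[1],c["T"][:3,3])
print(proj(c,[.3976-.058*.9767,.2933-.058*.2146,.0637]))
E
```

```text
t: 1.88
tool_pos: [0.409, 0.2991, 0.2555]
orientation: [0.344, -3.118, 0.003]
force: [-0.6, -0.0, 0.1]
opening: 0.0929
[0.40979923 0.29928959 0.25747895] [0.34272824 0.28449648 0.23499571]
[[276.66816149 129.6113103 ]]
```

View pics/w2.png

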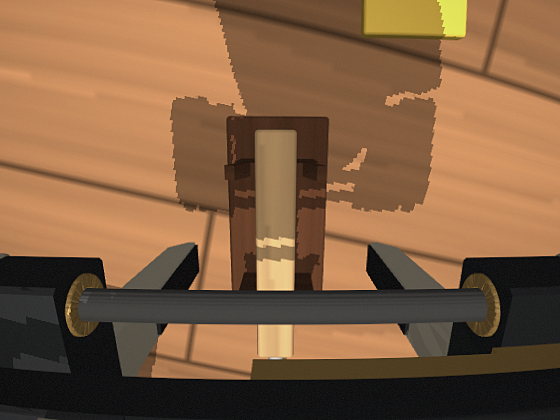

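The rod handle runs from (276,130) to (276,355). That matches the prediction of (276.7,129.6), so I'll descend the rest of the way and grip.

```bash
python3 - <<'E'
from plan import *
Rt,pt=target([.4122,.2960,.055],.216,0); print(pt); show(Rt,pt,1)
E
```

```text
[0.4122 0.296  0.2223]
shift total tool(cm) [-0.17 -0.37  3.52] turn total(deg) [-0.03 -0.15  0.2 ] /n shift [-0.17 -0.37  3.52] turn [-0.03 -0.15  0.2 ]
```

```bash
python3 -m creep '[[[-0.15,-0.25,1.5],[0,0,0]],[[0,0,1.2],[0,0,0]],[[0,0,0.8],[0,0,0]],[[0,0,0],[0,0,0]]]' 100
python3 -m creep '[[[0,0,0],[0,0,0]],[[0,0,0],[0,0,0]],[[0,0,0],[0,0,0]],[[0,0,0],[0,0,0]],[[0,0,0],[0,0,0]],[[0,0,0],[0,0,0]],[[0,0,0],[0,0,0]],[[0,0,0],[0,0,0]]]' 0 55
```

```text
t: 2.27
tool_pos: [0.4122, 0.2963, 0.2223]
orientation: [0.342, -3.121, 0.001]
force: [-0.1, -0.2, -0.5]
opening: 0.0929
t: 2.93
tool_pos: [0.413, 0.2964, 0.2238]
orientation: [-0.342, 3.123, 0.0]
force: [1.3, -0.5, 0.3]
opening: 0.0444
```

```bash
python3 -m creep '[[[0,0,0],[0,0,0]],[[0,0,0],[0,0,0]],[[0,0,0],[0,0,0]],[[0,0,0],[0,0,0]],[[0,0,0],[0,0,0]],[[0,0,0],[0,0,0]]]' 0 55
python3 - <<'E'
from h import *
import pickle
s=read_state(); print(s["opening"],s["force"],pose()[1],R.from_matrix(pose()[0]).as_rotvec())
for i in range(4): print(read_camera("side")["T"][:3,3], pose()[1])
E
```

```text
t: 3.43
tool_pos: [0.413, 0.2964, 0.2237]
orientation: [0.342, -3.123, 0.0]
force: [0.5, -0.6, -0.2]
opening: 0.0215
0.021500441173876443 [ 0.53595861 -0.60904858 -0.15814497] [0.41295014 0.29636604 0.22370117] [ 3.42234296e-01 -3.12284894e+00  2.20902240e-04]
[-0.19822408 -0.2593559   0.87990639] [0.41295216 0.29636359 0.22372104]
[-0.19822408 -0.2593559   0.87990639] [0.41296407 0.29638123 0.22372775]
[-0.19822408 -0.2593559   0.87990639] [0.41294554 0.29637546 0.22372033]
[-0.19822408 -0.2593559   0.87990639] [0.41293415 0.29637048 0.22371634]
```

```bash
python3 -m creep '[[[0,0,-0.5],[0,0,0]],[[0,0,-1],[0,0,0]],[[0,0,-2],[0,0,0]],[[0,0,-3],[0,0,0]],[[0,0,-3],[0,0,0]],[[0,0,-2.5],[0,0,0]],[[0,0,-1],[0,0,0]],[[0,0,0],[0,0,0]]]'
python3 - <<'E'
from h import *
import pickle
t=read_camera("top");s=read_camera("side");crop(t,140,110,270,280,3.5,"t2.png");crop(s,150,100,270,280,3.3,"s2.png");w=read_camera("wrist");cv2.imwrite("pics/w3.png",w["img"][:,:,::-1]);pickle.dump((s,t,w,pose()),open("c2.pkl","wb")); print(pose()[1])
E
```

```text
t: 4.3
tool_pos: [0.4138, 0.297, 0.3576]
orientation: [-0.342, 3.117, 0.004]
force: [-0.6, 0.3, -2.4]
opening: 0.0217
[0.41245126 0.29615037 0.35196395]
```

View pics/s2.png

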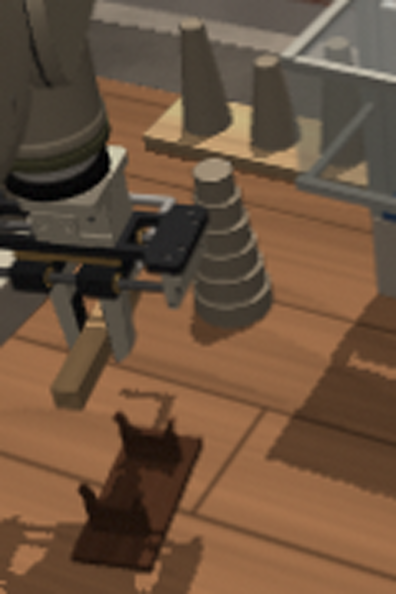

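View pics/t2.png

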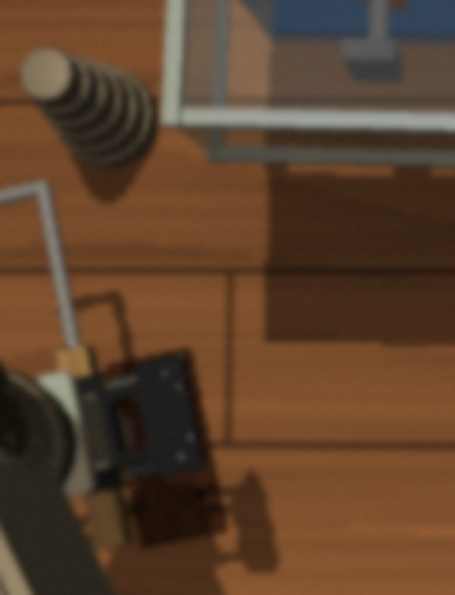

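View pics/w3.png

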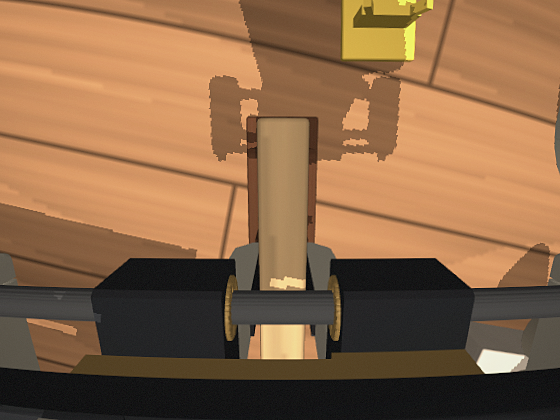

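```bash
cat >> plan.py <<'E'
CAB=np.array([.742,.0547]); CY=-.0186
H=np.array([-.1715,0,0]) # hook/shank corner in tool-grasp frame (rod +x = tool -x): 0.19-0.0185 set below
OFF=0.0155
def cab2w(m): return rz(CY)@np.array(m)+np.r_[CAB,0]
def w2cab(P): return (np.array(P)-np.r_[CAB,0])@rz(CY)
def hook_of(Rt,pt,l=.19,lat=0.0): return pt+Rt@np.array([-(l-OFF),lat,G])
def tcp_for_hook(cabpt,pitch,dyaw=0.0):
    """TCP pose placing shank/arm corner at cab point"""
    M=R.from_euler('ZYX',[CY+dyaw,-pitch,0]).as_matrix(); Rt=M@np.diag([-1,1,-1.])
    return Rt, cab2w(cabpt)-Rt@np.array([-(.19-OFF),0,G])
def sim(rows,s=None):
    Rk,p=pose(s); out=[]
    for sh,tu in rows:
        p=p+Rk@(np.array(sh)/100); Rk=Rk@R.from_rotvec(np.radians(tu)).as_matrix()
        out.append((p.round(4),w2cab(hook_of(Rk,p)).round(4),w2cab(hook_of(Rk,p,.19,.05)).round(3)))
    return out
def path(Rt,pt,n,s=None):
    Rc,pc=pose(s); w=R.from_matrix(Rc.T@Rt).as_rotvec(); Rk=Rc; rows=[]
    for k in range(n):
        rows.append([(Rk.T@(pt-pc)*100/n).round(2).tolist(),(np.degrees(w)/n).round(2).tolist()]); Rk=Rk@R.from_rotvec(w/n).as_matrix()
    print("yaw/pitch end",Rt[:,2].round(3),pt.round(4)); 
    for r,o in zip(rows,sim(rows,s)): print(r,"tcp",o[0],"hook",o[1],"tip",o[2])
E
python3 - <<'E'
from plan import *
print(pose()[1], hook_of(*pose()))
Rt,pt=tcp_for_hook([-.160,.015,.190],np.radians(38)); path(Rt,pt,12)
E
```

```text
[0.41245126 0.29615037 0.35196395] [0.58245417 0.33374953 0.18425928]
yaw/pitch end [ 0.616 -0.011 -0.788] [0.3418 0.0771 0.2144]
[[0.97, -1.65, 1.15], [0.37, -3.16, 1.09]] tcp [0.4065 0.2779 0.3405] hook [-0.1606  0.2555  0.1827] tip [-0.171  0.304  0.182]
[[1.0, -1.66, 1.11], [0.37, -3.16, 1.09]] tcp [0.4006 0.2597 0.329 ] hook [-0.157   0.2347  0.1815] tip [-0.167  0.284  0.181]
[[1.03, -1.68, 1.06], [0.37, -3.16, 1.09]] tcp [0.3947 0.2414 0.3175] hook [-0.1541  0.2136  0.1809] tip [-0.163  0.263  0.18 ]
[[1.05, -1.69, 1.01], [0.37, -3.16, 1.09]] tcp [0.3888 0.2232 0.3061] hook [-0.1518  0.1923  0.1808] tip [-0.16   0.242  0.18 ]
[[1.07, -1.7, 0.97], [0.37, -3.16, 1.09]] tcp [0.383  0.205  0.2946] hook [-0.1502  0.1708  0.181 ] tip [-0.157  0.22   0.18 ]
[[1.09, -1.72, 0.92], [0.37, -3.16, 1.09]] tcp [0.3771 0.1867 0.2832] hook [-0.1493  0.1491  0.1815] tip [-0.155  0.199  0.181]
[[1.11, -1.73, 0.87], [0.37, -3.16, 1.09]] tcp [0.3712 0.1685 0.2717] hook [-0.1491  0.1272  0.1824] tip [-0.154  0.177  0.181]
[[1.12, -1.75, 0.82], [0.37, -3.16, 1.09]] tcp [0.3654 0.1502 0.2602] hook [-0.1497  0.1051  0.1835] tip [-0.154  0.155  0.183]
[[1.13, -1.77, 0.77], [0.37, -3.16, 1.09]] tcp [0.3595 0.132  0.2488] hook [-0.151   0.0828  0.1849] tip [-0.154  0.133  0.184]
[[1.14, -1.78, 0.72], [0.37, -3.16, 1.09]] tcp [0.3537 0.1137 0.2373] hook [-0.1532  0.0604  0.1864] tip [-0.155  0.11   0.186]
[[1.14, -1.8, 0.66], [0.37, -3.16, 1.09]] tcp [0.3478 0.0955 0.2259] hook [-0.1562  0.0378  0.1881] tip [-0.157  0.088  0.188]
[[1.14, -1.82, 0.61], [0.37, -3.16, 1.09]] tcp [0.3419 0.0772 0.2145] hook [-0.1599  0.0151  0.1899] tip [-0.16   0.065  0.19 ]
```

```bash
python3 -m creep '[[[0.97,-1.65,1.15],[0.37,-3.16,1.09]],[[1.0,-1.66,1.11],[0.37,-3.16,1.09]],[[1.03,-1.68,1.06],[0.37,-3.16,1.09]],[[1.05,-1.69,1.01],[0.37,-3.16,1.09]],[[1.07,-1.7,0.97],[0.37,-3.16,1.09]],[[1.09,-1.72,0.92],[0.37,-3.16,1.09]],[[1.11,-1.73,0.87],[0.37,-3.16,1.09]],[[1.12,-1.75,0.82],[0.37,-3.16,1.09]],[[1.13,-1.77,0.77],[0.37,-3.16,1.09]],[[1.14,-1.78,0.72],[0.37,-3.16,1.09]],[[1.14,-1.8,0.66],[0.37,-3.16,1.09]],[[1.14,-1.82,0.61],[0.37,-3.16,1.09]]]'
python3 - <<'E'
from plan import *
import pickle
t=read_camera("top");s=read_camera("side");w=read_camera("wrist")
for n,c in dict(t=t,s=s,w=w).items(): cv2.imwrite(f"pics/{n}4.png",c["img"][:,:,::-1])
pickle.dump((s,t,w,pose()),open("c4.pkl","wb"));crop(t,180,10,360,170,4,"t4c.png"); crop(s,230,70,390,240,3.5,"s4c.png")
print(pose()[1],pose()[0][:,2],read_state()["q"].round(2), w2cab(hook_of(*pose())), read_state()["force"])
E
```

```text
t: 5.45
tool_pos: [0.393, 0.0981, 0.2328]
orientation: [0.032, 2.518, -0.03]
force: [-0.4, -0.4, -1.5]
opening: 0.0218
[0.39225962 0.09792515 0.23153745] [ 0.57864986 -0.02987947 -0.81502856] [ 0.18 -0.6   2.5  -0.22  0.65 -1.23] [-0.11135217  0.03341271  0.19625712] [-0.23086754  0.21483034 -2.5784115 ]
```

View pics/t4.png

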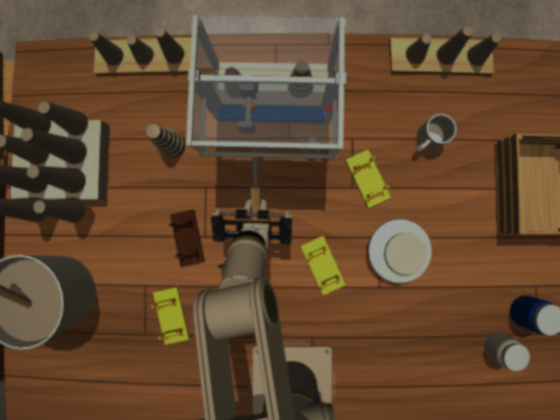

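View pics/s4.png

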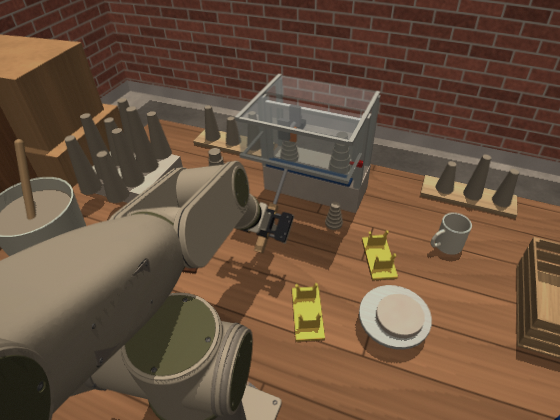

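View pics/w4.png

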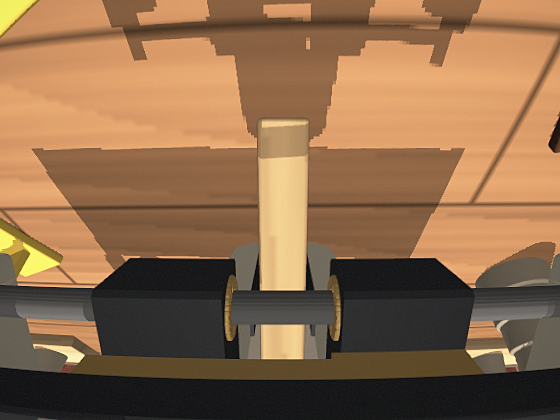

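View pics/t4c.png

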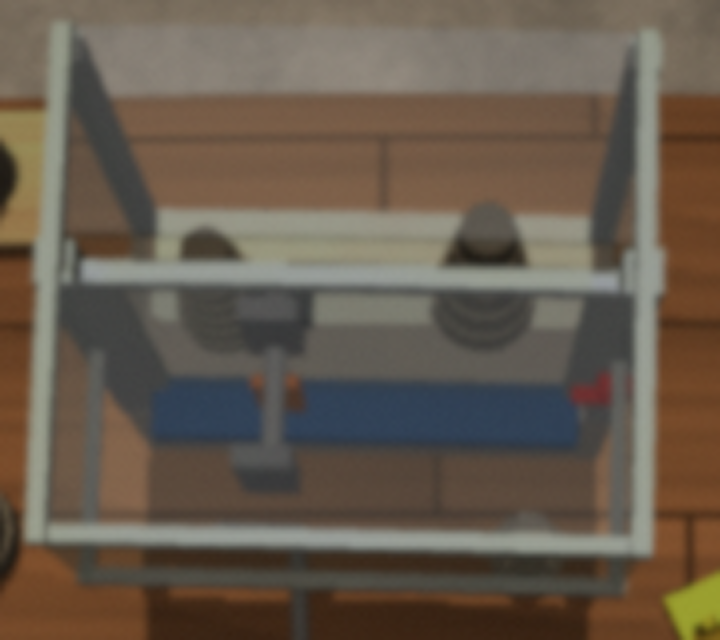

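View pics/s4c.png

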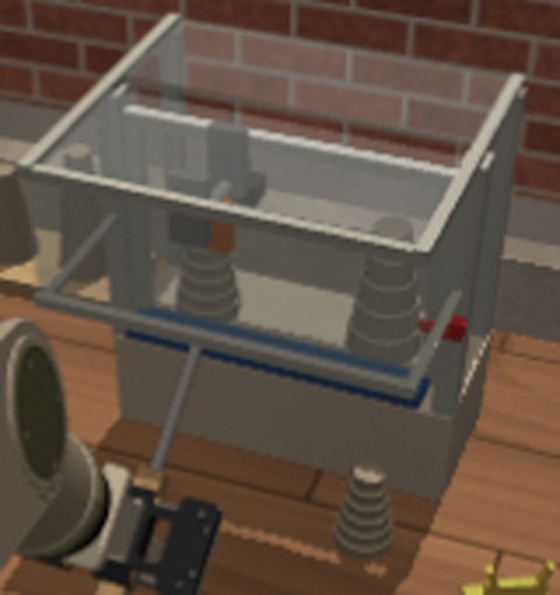

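```bash
python3 - <<'E'
from plan import *
import pickle
s,t,w,_=pickle.load(open("c4.pkl","rb"))
for m in [(-.05,.053,.29),(-.05,.027,.29),(-.05,.053,.242),(-.05,.027,.242),(-.042,.027,.242)]:
    P=cab2w(m);print(m,((proj(t,P)[0]-[180,10])*4).round(),((proj(s,P)[0]-[230,70])*3.5).round())
Rc,pc=pose(); e=R.from_matrix(Rc@np.diag([-1,1,-1.])).as_euler('ZYX'); print("yaw,pitch,roll",e)
for l in (.1,.12,.19):
    P=hook_of(Rc,pc,l);print(l,((proj(t,P)[0]-[180,10])*4).round(),((proj(s,P)[0]-[230,70])*3.5).round())
E
```

```text
(-0.05, 0.053, 0.29) [251. 382.] [198. 196.]
(-0.05, 0.027, 0.29) [299. 382.] [229. 203.]
(-0.05, 0.053, 0.242) [260. 407.] [199. 248.]
(-0.05, 0.027, 0.242) [306. 407.] [229. 255.]
(-0.042, 0.027, 0.242) [307. 394.] [233. 249.]
yaw,pitch,roll [-0.01932211 -0.61777195 -0.01869494]
0.1 [303. 667.] [157. 448.]
0.12 [302. 638.] [165. 424.]
0.19 [299. 532.] [193. 342.]
```

```bash
python3 - <<'E'
from plan import *
Rt,pt=tcp_for_hook([-.027,.014,.226],np.radians(38)); path(Rt,pt,8)
E
```

```text
yaw/pitch end [ 0.616 -0.011 -0.788] [0.4748 0.0737 0.2504]
[[-0.98, -0.28, 0.41], [-0.14, -0.33, -0.0]] tcp [0.4025 0.0948 0.2339] hook [-0.1008  0.031   0.2   ] tip [-0.1    0.081  0.199]
[[-0.98, -0.28, 0.42], [-0.14, -0.33, -0.0]] tcp [0.4129 0.0918 0.2363] hook [-0.0902  0.0285  0.2037] tip [-0.09   0.078  0.203]
[[-0.98, -0.28, 0.42], [-0.14, -0.33, -0.0]] tcp [0.4232 0.0887 0.2387] hook [-0.0797  0.0261  0.2075] tip [-0.079  0.076  0.207]
[[-0.98, -0.28, 0.43], [-0.14, -0.33, -0.0]] tcp [0.4335 0.0857 0.241 ] hook [-0.0691  0.0236  0.2113] tip [-0.069  0.074  0.211]
[[-0.97, -0.28, 0.43], [-0.14, -0.33, -0.0]] tcp [0.4438 0.0826 0.2434] hook [-0.0586  0.0212  0.215 ] tip [-0.058  0.071  0.215]
[[-0.97, -0.28, 0.44], [-0.14, -0.33, -0.0]] tcp [0.4541 0.0796 0.2458] hook [-0.048   0.0188  0.2187] tip [-0.048  0.069  0.219]
[[-0.97, -0.28, 0.44], [-0.14, -0.33, -0.0]] tcp [0.4645 0.0766 0.2482] hook [-0.0375  0.0164  0.2225] tip [-0.037  0.066  0.222]
[[-0.97, -0.28, 0.45], [-0.14, -0.33, -0.0]] tcp [0.4748 0.0736 0.2505] hook [-0.027   0.014   0.2263] tip [-0.027  0.064  0.226]
```

```bash
python3 -m creep '[[[-0.98,-0.28,0.41],[-0.14,-0.33,0]],[[-0.98,-0.28,0.42],[-0.14,-0.33,0]],[[-0.98,-0.28,0.42],[-0.14,-0.33,0]],[[-0.98,-0.28,0.43],[-0.14,-0.33,0]],[[-0.97,-0.28,0.43],[-0.14,-0.33,0]],[[-0.97,-0.28,0.44],[-0.14,-0.33,0]],[[0,0,0],[0,0,0]]]'
cat > look.py <<'E'
import sys
from plan import *
import pickle
n=sys.argv[1]
t=read_camera("top");s=read_camera("side");pickle.dump((s,t,pose()),open(f"c{n}.pkl","wb"))
a=cv2.resize(t["img"][60:160,190:350,::-1],None,fx=5,fy=5,interpolation=cv2.INTER_CUBIC)
b=cv2.resize(s["img"][80:220,230:380,::-1],None,fx=4,fy=4,interpolation=cv2.INTER_CUBIC)
cv2.imwrite(f"pics/t{n}.png",a);cv2.imwrite(f"pics/s{n}.png",b)
st=read_state();Rc,pc=pose(); e=R.from_matrix(Rc@np.diag([-1,1,-1.])).as_euler('ZYX')
print("t",st["t"],"tcp",pc.round(4),"ypr",np.degrees(e).round(2),"hook cab",w2cab(hook_of(Rc,pc)).round(4),"F",st["force"].round(2),"M",st["wrist_torque"].round(2),"op",st["opening"],"q",st["q"].round(2))
for l,la in ((.19,0),(.19,.05)):
    P=hook_of(Rc,pc,l,la);print("pred px top",((proj(t,P)[0]-[190,60])*5).round(),"side",((proj(s,P)[0]-[230,80])*4).round())
E
python3 look.py 5
```

```text
t: 6.18
tool_pos: [0.4546, 0.0804, 0.2467]
orientation: [0.023, 2.488, -0.012]
force: [0.1, 0.6, -1.7]
opening: 0.0217
t 6.2833 tcp [0.4534 0.0806 0.246 ] ypr [ -1.01 -37.34  -0.22] hook cab [-0.0488  0.0201  0.2188] F [-0.25 -0.64 -2.34] M [0.09 0.49 0.  ] op 0.021445586438491607 q [ 0.09 -0.42  2.36 -0.14  0.56 -1.37]
pred px top [352. 271.] side [271. 280.]
pred px top [244. 269.] side [207. 265.]
```

View pics/t5.png

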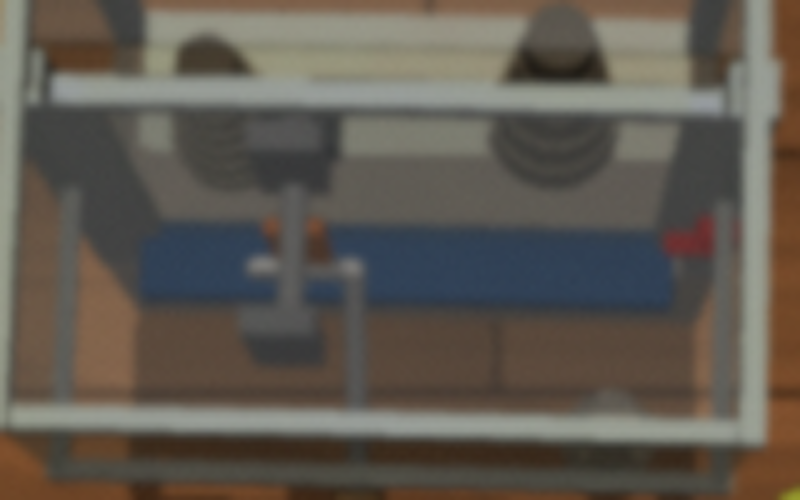

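View pics/s5.png

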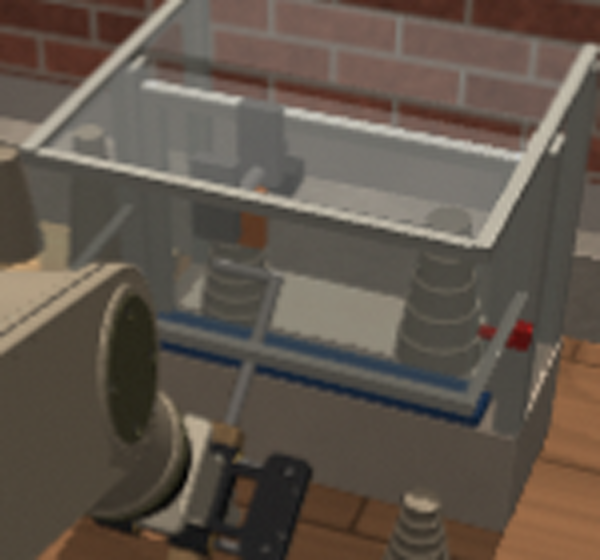

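Seen from above, the hook corner is at (352,267) and the tip at (247,266), just under the tab (columns 263 to 330). The next move goes past the tab and then up behind it.

```bash
python3 - <<'E'
from plan import *
Rt,pt=tcp_for_hook([-.026,.013,.225],np.radians(38)); path(Rt,pt,3)
s=dict(orientation=R.from_matrix(Rt).as_rotvec(),tool_pos=pt)
Rt,pt=tcp_for_hook([-.026,.013,.254],np.radians(38)); path(Rt,pt,4,s)
E
```

```text
yaw/pitch end [ 0.616 -0.011 -0.788] [0.4758 0.0727 0.2494]
[[-0.66, -0.25, 0.36], [-0.06, -0.22, 0.02]] tcp [0.4608 0.078  0.2471] hook [-0.0412  0.0177  0.2209] tip [-0.041  0.068  0.221]
[[-0.66, -0.25, 0.37], [-0.06, -0.22, 0.02]] tcp [0.4683 0.0753 0.2482] hook [-0.0337  0.0154  0.2229] tip [-0.034  0.065  0.223]
[[-0.66, -0.25, 0.37], [-0.06, -0.22, 0.02]] tcp [0.4757 0.0727 0.2494] hook [-0.0261  0.013   0.2249] tip [-0.026  0.063  0.225]
yaw/pitch end [ 0.616 -0.011 -0.788] [0.4758 0.0727 0.2784]
[[-0.45, 0.0, -0.57], [0.0, 0.0, -0.0]] tcp [0.4758 0.0727 0.2567] hook [-0.026   0.013   0.2323] tip [-0.026  0.063  0.232]
[[-0.45, 0.0, -0.57], [0.0, 0.0, -0.0]] tcp [0.4759 0.0727 0.2639] hook [-0.0259  0.013   0.2395] tip [-0.026  0.063  0.24 ]
[[-0.45, 0.0, -0.57], [0.0, 0.0, -0.0]] tcp [0.4759 0.0727 0.2712] hook [-0.0259  0.013   0.2468] tip [-0.026  0.063  0.247]
[[-0.45, 0.0, -0.57], [0.0, 0.0, -0.0]] tcp [0.4759 0.0727 0.2784] hook [-0.0259  0.013   0.254 ] tip [-0.026  0.063  0.254]
```

```bash
python3 -m creep '[[[-0.66,-0.25,0.36],[-0.06,-0.22,0]],[[-0.66,-0.25,0.37],[-0.06,-0.22,0]],[[-0.66,-0.25,0.37],[-0.06,-0.22,0]],[[0,0,0],[0,0,0]]]'; python3 look.py 6
```

```text
t: 6.62
tool_pos: [0.4781, 0.0721, 0.252]
orientation: [0.022, 2.472, -0.008]
force: [-0.2, -0.3, -1.4]
opening: 0.0216
t 6.7167 tcp [0.4771 0.0723 0.2511] ypr [-1.050e+00 -3.822e+01 -2.000e-02] hook cab [-0.0246  0.0126  0.2276] F [ 0.25 -0.22 -1.89] M [ 0.06  0.53 -0.  ] op 0.021992765560431646 q [ 0.06 -0.35  2.31 -0.1   0.53 -1.42]
pred px top [368. 214.] side [294. 253.]
pred px top [259. 213.] side [229. 239.]
```

View pics/t6.png

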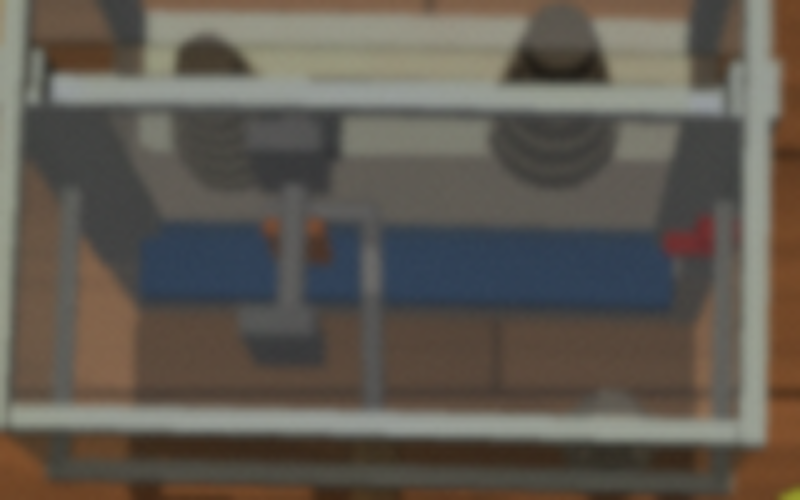

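View pics/s6.png

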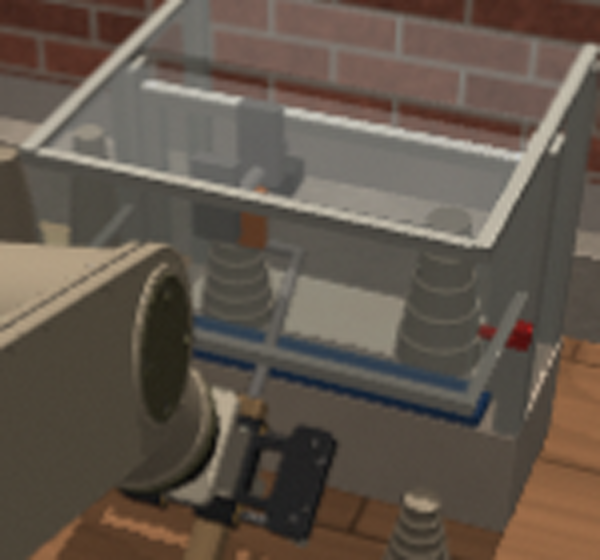

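```bash
python3 -m creep '[[[-0.4,0,-0.5],[0,0,0]],[[-0.4,0,-0.5],[0,0,0]],[[-0.4,0,-0.55],[0,0,0]],[[-0.3,0,-0.5],[0,0,0]],[[0,0,0],[0,0,0]]]'; python3 look.py 7
```

```text
t: 7.13
tool_pos: [0.4765, 0.0726, 0.2789]
orientation: [0.022, 2.471, -0.008]
force: [-0.0, -0.7, -1.6]
opening: 0.0216
t 7.2333 tcp [0.4761 0.0726 0.2773] ypr [-1.020e+00 -3.832e+01 -1.000e-02] hook cab [-0.0256  0.0131  0.2543] F [-0.29 -0.91 -2.36] M [0.02 0.52 0.02] op 0.02164282040018647 q [ 0.07 -0.41  2.29 -0.09  0.59 -1.43]
pred px top [363. 198.] side [293. 222.]
pred px top [251. 197.] side [227. 208.]
```

View pics/t7.png

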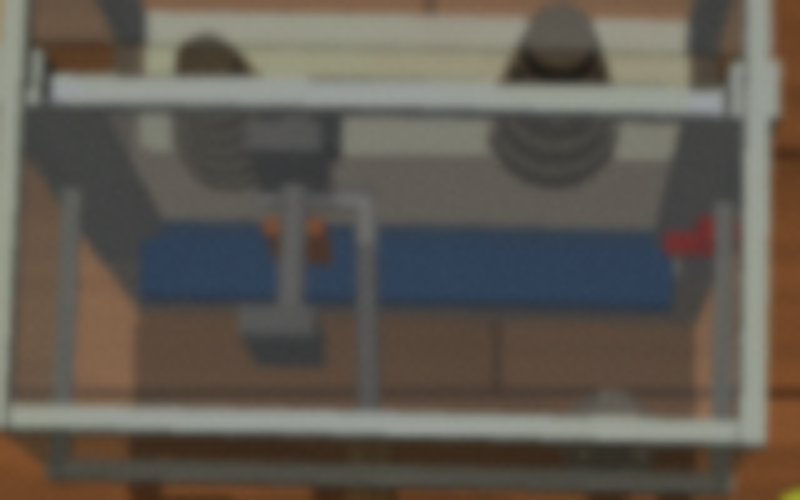

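View pics/s7.png

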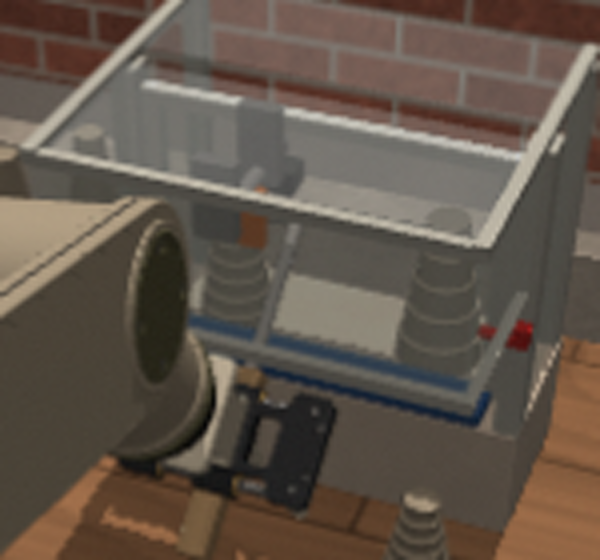

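```bash
python3 -m creep '[[[0.24,0,-0.19],[0,0,0]],[[0.24,0,-0.19],[0,0,0]],[[0.24,0,-0.19],[0,0,0]],[[0.24,0,-0.19],[0,0,0]],[[0.24,0,-0.19],[0,0,0]],[[0.24,0,-0.19],[0,0,0]],[[0.24,0,-0.19],[0,0,0]],[[0.24,0,-0.19],[0,0,0]]]'; python3 look.py 8
```

```text
t: 7.9
tool_pos: [0.4512, 0.073, 0.2767]
orientation: [0.022, 2.474, -0.008]
force: [3.9, 1.0, -1.1]
opening: 0.0216
t 8.0 tcp [0.451  0.073  0.2764] ypr [-1.020e+00 -3.822e+01 -2.000e-02] hook cab [-0.0507  0.013   0.2529] F [ 0.64 -0.23 -2.4 ] M [ 0.07  0.57 -0.02] op 0.021270516485608706 q [ 0.07 -0.5   2.36 -0.1   0.62 -1.42]
pred px top [362. 255.] side [280. 242.]
pred px top [250. 253.] side [214. 228.]
```

View pics/t8.png

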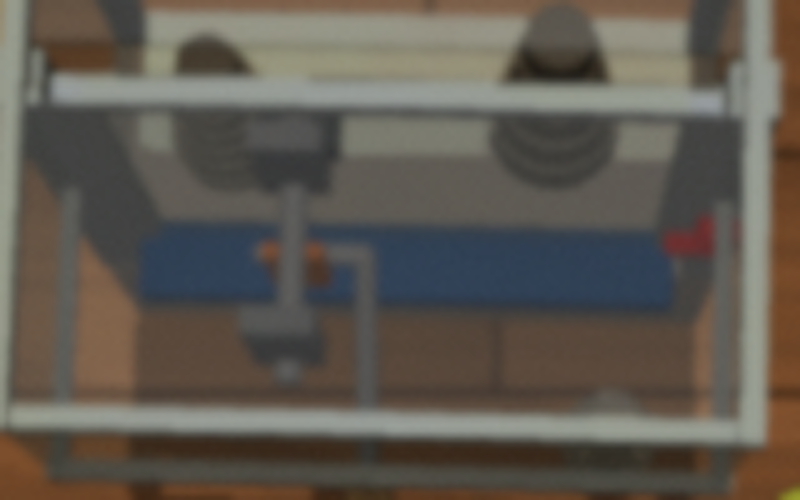

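View pics/s8.png

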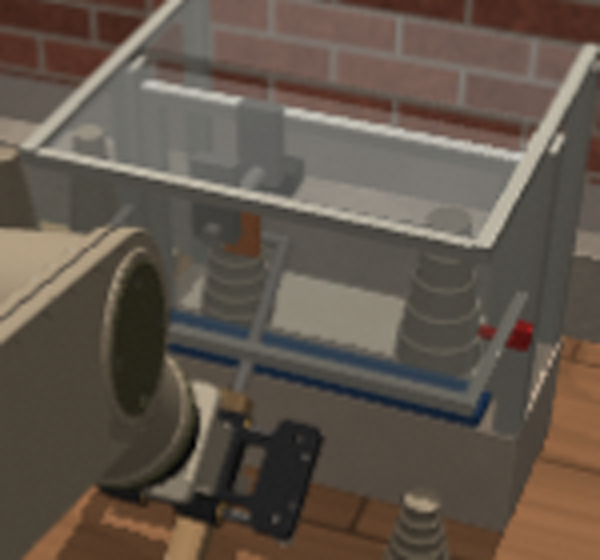

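The bolt is following: the tab's lower edge went from row 262 to row 283. I'll keep pulling to the stop.

```bash
python3 -m creep '[[[0.24,0,-0.19],[0,0,0]],[[0.24,0,-0.19],[0,0,0]],[[0.24,0,-0.19],[0,0,0]],[[0.24,0,-0.19],[0,0,0]],[[0.24,0,-0.19],[0,0,0]],[[0.24,0,-0.19],[0,0,0]]]'; python3 -m creep '[[[0.16,0,-0.12],[0,0,0]],[[0.16,0,-0.12],[0,0,0]]]';python3 -m creep '[[[0.16,0,-0.12],[0,0,0]],[[0.16,0,-0.12],[0,0,0]]]'; python3 look.py 9
```

```text
t: 8.5
tool_pos: [0.4327, 0.0733, 0.2766]
orientation: [0.022, 2.474, -0.008]
force: [3.1, 1.0, -2.2]
opening: 0.0213
t: 8.67
tool_pos: [0.4288, 0.0734, 0.2766]
orientation: [0.022, 2.474, -0.008]
force: [3.5, 0.6, -1.4]
opening: 0.0213
t: 8.83
tool_pos: [0.4255, 0.0735, 0.2775]
orientation: [0.022, 2.471, -0.008]
force: [9.3, 0.3, 1.6]
opening: 0.0217
t 8.9333 tcp [0.4255 0.0735 0.2777] ypr [ -1.03 -38.42   0.  ] hook cab [-0.0761  0.013   0.255 ] F [ 7.52  1.78 -1.35] M [ 0.07 -0.04  0.05] op 0.021757397754307666 q [ 0.08 -0.61  2.42 -0.1   0.66 -1.42]
pred px top [360. 309.] side [266. 259.]
pred px top [248. 308.] side [199. 244.]
```

View pics/t9.png

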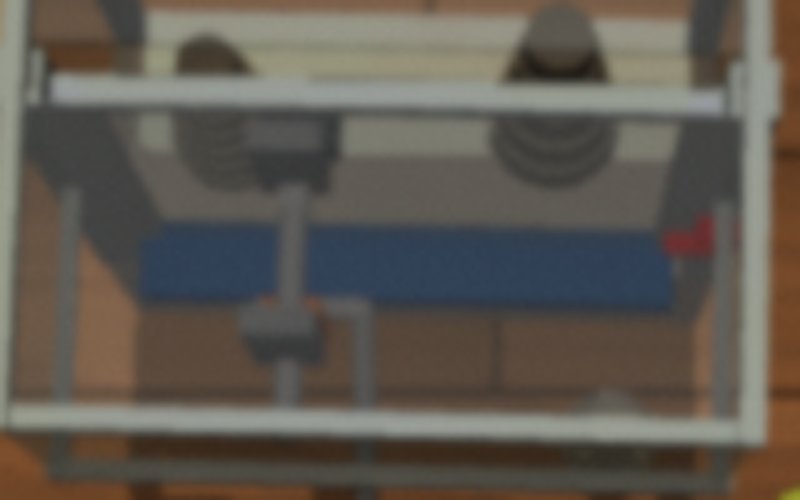

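View pics/s9.png

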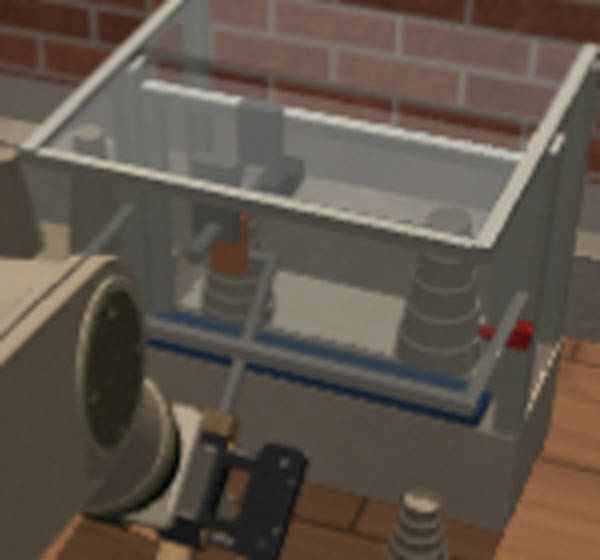

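```bash
python3 -m creep '[[[0.16,0,-0.12],[0,0,0]],[[0,0,0],[0,0,0]]]'; python3 - <<'E'
from plan import *
print(w2cab(hook_of(*pose())),read_state()["q"].round(3))
E
```

```text
t: 9.1
tool_pos: [0.4241, 0.0736, 0.2786]
orientation: [0.022, 2.469, -0.007]
force: [9.5, 1.3, 1.2]
opening: 0.0217
[-0.07745607  0.01310913  0.25651912] [ 0.08  -0.615  2.426 -0.098  0.663 -1.417]
```

```bash
python3 - <<'E'
from plan import *
s=None
for tgt,pi,n in (([-.060,.013,.255],38.3,2),([-.060,.013,.220],38,3),([-.082,-.022,.098],18,7)):
    Rt,pt=tcp_for_hook(tgt,np.radians(pi)); path(Rt,pt,n,s); s=dict(orientation=R.from_matrix(Rt).as_rotvec(),tool_pos=pt)
E
```

```text
yaw/pitch end [ 0.62  -0.012 -0.785] [0.4417 0.0733 0.2781]
[[-0.67, 0.0, 0.56], [0.02, 0.13, 0.01]] tcp [0.4328 0.0734 0.2784] hook [-0.0688  0.013   0.2558] tip [-0.069  0.063  0.256]
[[-0.67, 0.0, 0.56], [0.02, 0.13, 0.01]] tcp [0.4416 0.0732 0.2782] hook [-0.0601  0.0129  0.255 ] tip [-0.06   0.063  0.255]
yaw/pitch end [ 0.616 -0.011 -0.788] [0.4418 0.0733 0.2444]
[[0.69, -0.0, 0.89], [-0.0, 0.1, 0.0]] tcp [0.4418 0.0733 0.2669] hook [-0.0599  0.013   0.2433] tip [-0.06   0.063  0.243]
[[0.69, -0.0, 0.89], [-0.0, 0.1, 0.0]] tcp [0.4418 0.0733 0.2556] hook [-0.0599  0.013   0.2316] tip [-0.06   0.063  0.232]
[[0.69, -0.0, 0.89], [-0.0, 0.1, 0.0]] tcp [0.4419 0.0733 0.2444] hook [-0.0599  0.013   0.22  ] tip [-0.06   0.063  0.22 ]
yaw/pitch end [ 0.309 -0.006 -0.951] [0.442  0.0383 0.2032]
[[0.35, -0.5, 0.47], [0.0, 2.86, -0.0]] tcp [0.4418 0.0683 0.2385] hook [-0.0614  0.008   0.2022] tip [-0.061  0.058  0.202]
[[0.33, -0.5, 0.49], [0.0, 2.86, -0.0]] tcp [0.4419 0.0633 0.2326] hook [-0.0634  0.003   0.1844] tip [-0.063  0.053  0.184]
[[0.3, -0.5, 0.5], [0.0, 2.86, -0.0]] tcp [0.4419 0.0583 0.2268] hook [-0.0659 -0.002   0.1668] tip [-0.066  0.048  0.167]
[[0.28, -0.5, 0.52], [0.0, 2.86, -0.0]] tcp [0.4419 0.0533 0.2209] hook [-0.0691 -0.007   0.1493] tip [-0.069  0.043  0.149]
[[0.25, -0.5, 0.53], [0.0, 2.86, -0.0]] tcp [0.442  0.0483 0.215 ] hook [-0.0728 -0.012   0.132 ] tip [-0.073  0.038  0.132]
[[0.23, -0.5, 0.54], [0.0, 2.86, -0.0]] tcp [0.4419 0.0433 0.2092] hook [-0.0772 -0.017   0.1149] tip [-0.077  0.033  0.115]
[[0.2, -0.5, 0.55], [0.0, 2.86, -0.0]] tcp [0.4419 0.0383 0.2033] hook [-0.0821 -0.022   0.0981] tip [-0.082  0.028  0.098]
```

```bash
python3 -m creep '[[[-0.67,0,0.56],[0,0.13,0]],[[-0.67,0,0.56],[0,0.13,0]],[[0,0,0],[0,0,0]],[[0.69,0,0.89],[0,0.1,0]],[[0.69,0,0.89],[0,0.1,0]],[[0.69,0,0.89],[0,0.1,0]],[[0,0,0],[0,0,0]]]'; python3 look.py 10
```

```text
t: 9.68
tool_pos: [0.4387, 0.073, 0.2388]
orientation: [0.022, 2.49, -0.009]
force: [-1.0, 0.1, -2.9]
opening: 0.0212
t 9.7833 tcp [0.4399 0.0731 0.2413] ypr [ -1.01 -37.54  -0.04] hook cab [-0.0621  0.0129  0.215 ] F [ 0.25  0.12 -1.74] M [0.01 0.54 0.02] op 0.021524444402457415 q [ 0.07 -0.47  2.4  -0.11  0.56 -1.41]
pred px top [367. 302.] side [274. 296.]
pred px top [259. 300.] side [209. 281.]
```

View pics/s10.png

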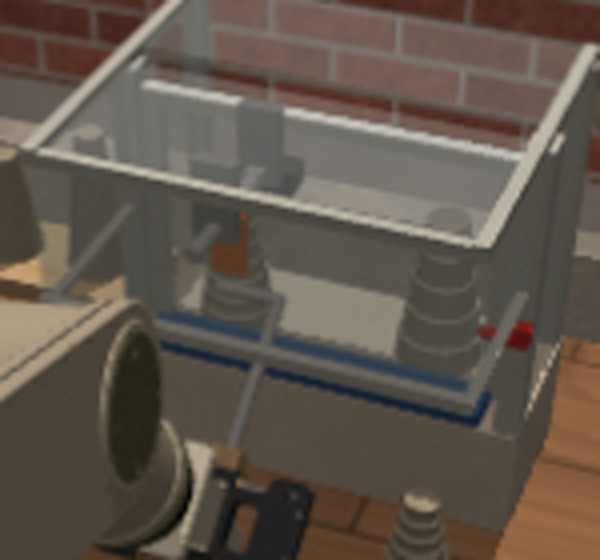

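View pics/t10.png

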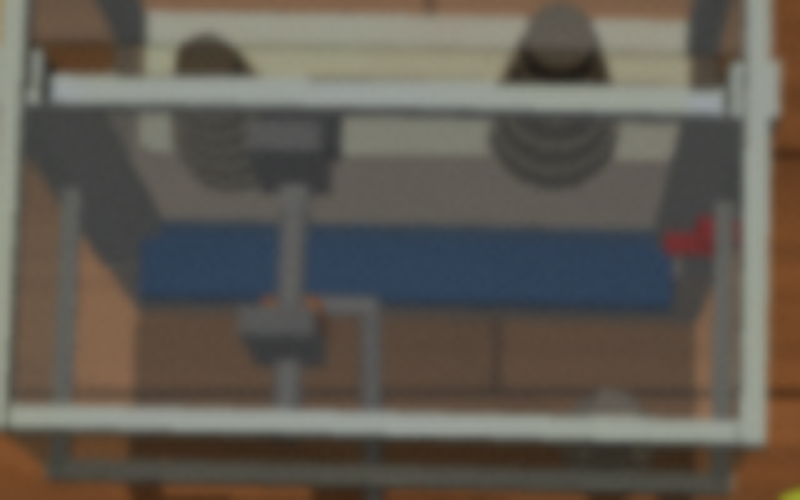

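The bolt has stayed drawn and the hook is free below the tab, with its corner at (278,298) in the side view. I'll lower it to in front of the rail.

```bash
python3 -m creep '[[[0.35,-0.5,0.47],[0,2.86,0]],[[0.33,-0.5,0.49],[0,2.86,0]],[[0.3,-0.5,0.5],[0,2.86,0]],[[0.28,-0.5,0.52],[0,2.86,0]],[[0.25,-0.5,0.53],[0,2.86,0]],[[0.23,-0.5,0.54],[0,2.86,0]],[[0.2,-0.5,0.5],[0,2.5,0]],[[0,0,0],[0,0,0]]]'; python3 look.py 11; python3 - <<'E'
from plan import *
Rt,pt=tcp_for_hook([-.027,-.022,.098],np.radians(18)); path(Rt,pt,5)
E
```

```text
t: 10.45
tool_pos: [0.4406, 0.0376, 0.2017]
orientation: [0.026, 2.829, -0.005]
force: [-0.0, -0.9, -2.2]
opening: 0.0216
t 10.55 tcp [0.4408 0.0381 0.2022] ypr [ -1.06 -18.13  -0.02] hook cab [-0.083  -0.0223  0.0975] F [ 0.06  0.24 -1.81] M [ 0.1   0.26 -0.01] op 0.02126160850925101 q [-0.03 -0.26  2.27  0.01  0.82 -1.59]
pred px top [449. 401.] side [307. 453.]
pred px top [352. 400.] side [245. 437.]
yaw/pitch end [ 0.309 -0.006 -0.951] [0.497  0.0373 0.2032]
[[-1.07, 0.0, 0.33], [-0.0, 0.03, 0.0]] tcp [0.452  0.0379 0.2024] hook [-0.0718 -0.0223  0.0976] tip [-0.072  0.028  0.098]
[[-1.07, 0.0, 0.33], [-0.0, 0.03, 0.0]] tcp [0.4632 0.0376 0.2026] hook [-0.0607 -0.0222  0.0977] tip [-0.061  0.028  0.098]
[[-1.07, 0.0, 0.33], [-0.0, 0.03, 0.0]] tcp [0.4744 0.0374 0.2028] hook [-0.0495 -0.0222  0.0978] tip [-0.05   0.028  0.098]
[[-1.07, 0.0, 0.33], [-0.0, 0.03, 0.0]] tcp [0.4856 0.0372 0.203 ] hook [-0.0384 -0.0222  0.0978] tip [-0.038  0.028  0.098]
[[-1.07, 0.0, 0.33], [-0.0, 0.03, 0.0]] tcp [0.4967 0.037  0.2031] hook [-0.0273 -0.0222  0.0979] tip [-0.027  0.028  0.098]
```

View pics/s11.png

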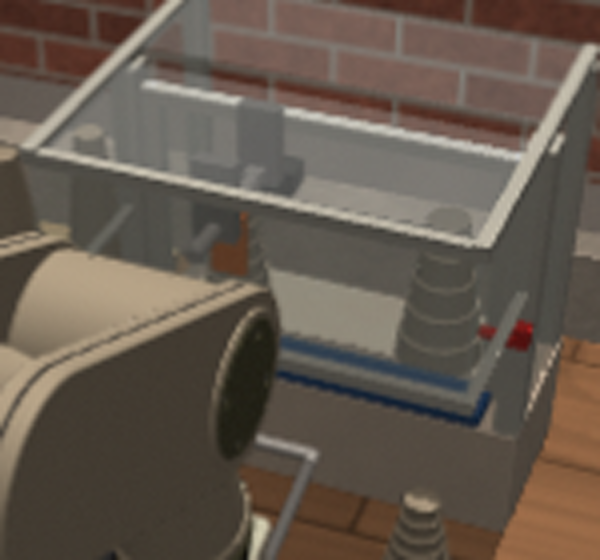

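View pics/t11.png

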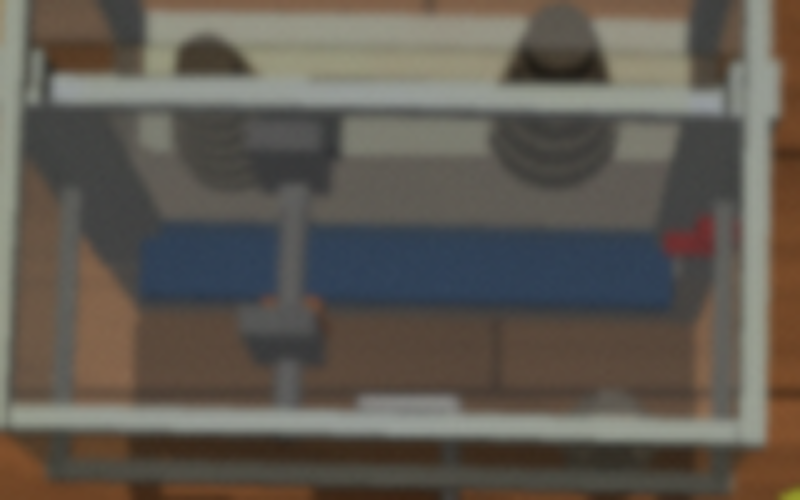

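```bash
python3 - <<'E'
from plan import *
import pickle
s,t,_=pickle.load(open("c11.pkl","rb"))
for m in [(-.036,.135,.132),(-.036,-.135,.132),(-.036,-.135,.118),(-.036,.0,.132),(-.027,-.022,.098),(-.004,.135,.132)]:
    P=cab2w(m);print(m,((proj(t,P)[0]-[190,60])*5).round(),((proj(s,P)[0]-[230,80])*4).round())
E
```

```text
(-0.036, 0.135, 0.132) [137. 290.] [139. 333.]
(-0.036, -0.135, 0.132) [674. 299.] [477. 415.]
(-0.036, -0.135, 0.118) [672. 306.] [475. 430.]
(-0.036, 0.0, 0.132) [405. 294.] [303. 373.]
(-0.027, -0.022, 0.098) [451. 295.] [333. 408.]
(-0.004, 0.135, 0.132) [140. 228.] [156. 310.]
```

```bash
python3 -m creep '[[[-1.07,0,0.33],[0,0,0]],[[-1.07,0,0.33],[0,0,0]],[[-1.07,0,0.33],[0,0,0]],[[-1.07,0,0.33],[0,0,0]],[[-1.07,0,0.33],[0,0,0]],[[0,0,0],[0,0,0]]]'; python3 look.py 12; python3 - <<'E'
from plan import *
Rt,pt=tcp_for_hook([-.027,-.022,.116],np.radians(18)); path(Rt,pt,4)
E
```

```text
t: 11.05
tool_pos: [0.4982, 0.0374, 0.204]
orientation: [0.025, 2.822, -0.005]
force: [0.5, 0.2, -1.4]
opening: 0.0213
t 11.15 tcp [0.4963 0.0374 0.2028] ypr [ -1.01 -18.09  -0.02] hook cab [-0.0275 -0.0217  0.098 ] F [-0.98  0.35 -1.79] M [-0.03  0.23 -0.03] op 0.021285927640892457 q [-0.03 -0.09  2.12  0.    0.79 -1.58]
pred px top [450. 296.] side [332. 408.]
pred px top [354. 294.] side [271. 393.]
yaw/pitch end [ 0.309 -0.006 -0.951] [0.497  0.0373 0.2212]
[[-0.16, -0.0, -0.43], [-0.0, 0.02, 0.01]] tcp [0.4965 0.0374 0.2074] hook [-0.0274 -0.0217  0.1025] tip [-0.027  0.028  0.102]
[[-0.16, -0.0, -0.43], [-0.0, 0.02, 0.01]] tcp [0.4967 0.0374 0.212 ] hook [-0.0272 -0.0217  0.107 ] tip [-0.027  0.028  0.107]
[[-0.16, -0.0, -0.43], [-0.0, 0.02, 0.01]] tcp [0.4968 0.0374 0.2166] hook [-0.0271 -0.0218  0.1115] tip [-0.027  0.028  0.111]
[[-0.16, -0.0, -0.43], [-0.0, 0.02, 0.01]] tcp [0.497  0.0374 0.2212] hook [-0.0269 -0.0218  0.116 ] tip [-0.027  0.028  0.116]
```

View pics/s12.png

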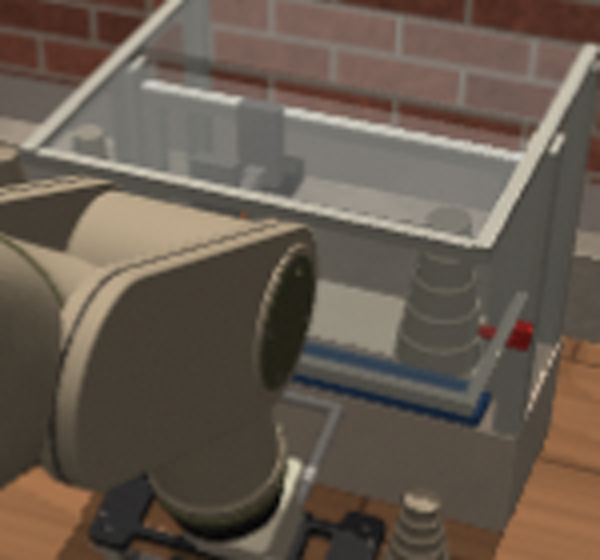

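View pics/t12.png

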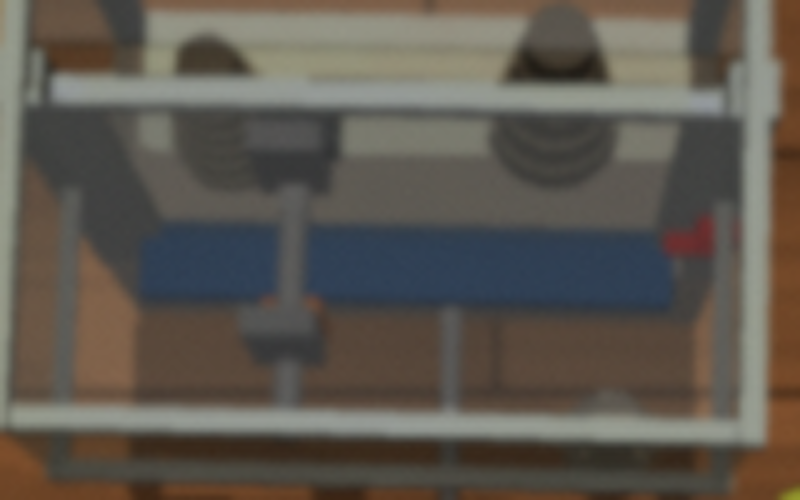

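```bash
python3 -m creep '[[[-0.12,0,-0.38],[0,0,0]],[[-0.12,0,-0.38],[0,0,0]],[[-0.12,0,-0.38],[0,0,0]],[[-0.12,0,-0.38],[0,0,0]],[[-0.12,0,-0.38],[0,0,0]],[[-0.12,0,-0.38],[0,0,0]],[[-0.12,0,-0.38],[0,0,0]],[[0,0,0],[0,0,0]]]'; python3 look.py 13
```

```text
t: 11.82
tool_pos: [0.4962, 0.0371, 0.231]
orientation: [0.025, 2.826, -0.005]
force: [-0.3, -0.2, -2.2]
opening: 0.0216
t 11.9167 tcp [0.4962 0.0371 0.2305] ypr [ -1.03 -18.06  -0.02] hook cab [-0.0277 -0.0221  0.1255] F [-0.98 -0.46 -2.19] M [ 0.02  0.24 -0.01] op 0.021160485380572937 q [-0.03 -0.14  2.11  0.    0.86 -1.58]
pred px top [449. 282.] side [334. 380.]
pred px top [351. 280.] side [272. 365.]
```

View pics/s13.png

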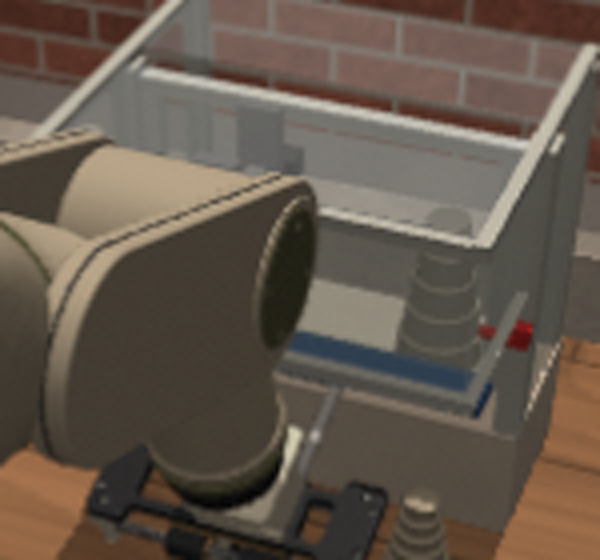

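View pics/t13.png

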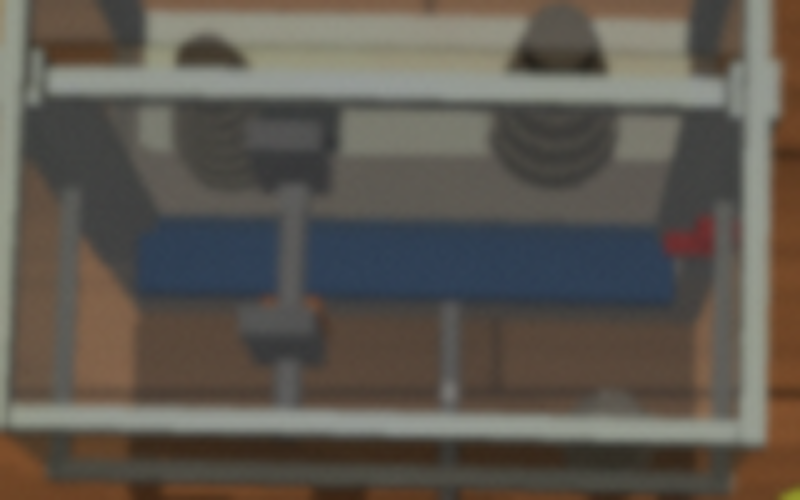

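The rail has come up freely, so the sash is unlocked. I'll lift it further.

```bash
python3 -m creep '[[[-0.15,0,-0.47],[0,0,0]],[[-0.15,0,-0.47],[0,0,0]],[[-0.15,0,-0.47],[0,0,0]],[[-0.15,0,-0.47],[0,0,0]],[[-0.15,0,-0.47],[0,0,0]],[[-0.15,0,-0.47],[0,0,0]],[[-0.15,0,-0.47],[0,0,0]],[[-0.15,0,-0.47],[0,0,0]],[[-0.15,0,-0.47],[0,0,0]],[[0,0,0],[0,0,0]]]'; python3 look.py 14
```

```text
t: 12.75
tool_pos: [0.4964, 0.0371, 0.2762]
orientation: [0.025, 2.825, -0.005]
force: [-1.1, -1.1, -2.0]
opening: 0.0217
t 12.85 tcp [0.4964 0.0371 0.2756] ypr [ -1.03 -18.17  -0.02] hook cab [-0.0272 -0.022   0.1711] F [ 0.72 -0.05 -2.02] M [-0.    0.3  -0.06] op 0.02142529917769948 q [-0.03 -0.21  2.08  0.    0.95 -1.58]
pred px top [447. 256.] side [336. 330.]
pred px top [344. 254.] side [272. 315.]
```

View pics/s14.png

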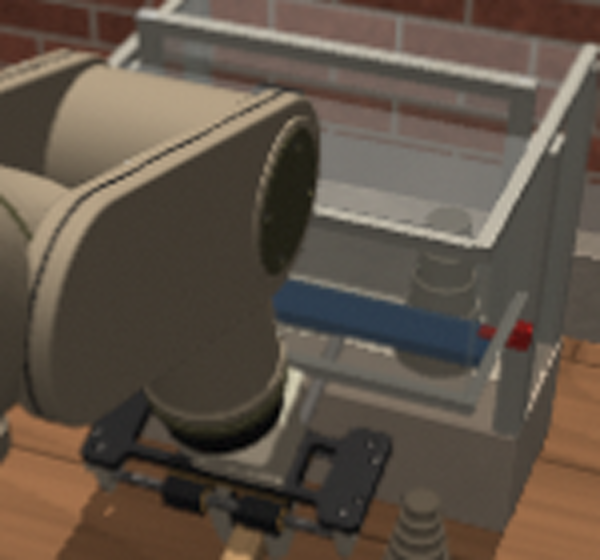

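View pics/t14.png

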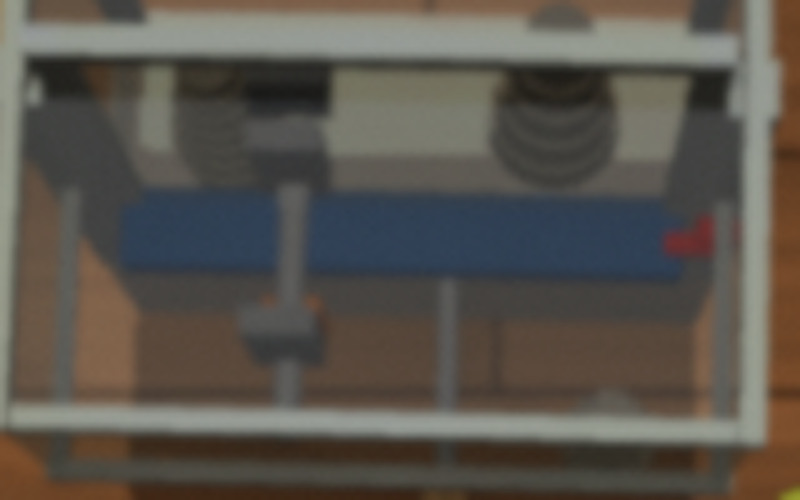

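```bash
cat > meas.py <<'E'
import sys
from plan import *
import pickle
s,t,_=pickle.load(open(f"c{sys.argv[1]}.pkl","rb"))
crop(s,320,140,380,200,10,f"sz{sys.argv[1]}.png")
for z in [float(a) for a in sys.argv[2:]]:
  for m in [(-.036,-.135,z+.007),(-.036,-.135,z-.007),(-.036,-.05,z+.007),(-.036,-.05,z-.007)]:
    print(z,m,((proj(s,cab2w(m))[0]-[320,140])*10).round())
for z in (.175,.19,.205):
  for x in (-.03,-.02,-.01): print("pointer",x,z,((proj(s,cab2w((x,-.15,z)))[0]-[320,140])*10).round())
E
python3 meas.py 14 .183 .19
```

```text
0.183 (-0.036, -0.135, 0.19) [311. 278.]
0.183 (-0.036, -0.135, 0.176) [306. 318.]
0.183 (-0.036, -0.05, 0.19) [ 23. 211.]
0.183 (-0.036, -0.05, 0.176) [ 21. 250.]
0.19 (-0.036, -0.135, 0.197) [313. 258.]
0.19 (-0.036, -0.135, 0.183) [308. 298.]
0.19 (-0.036, -0.05, 0.197) [ 24. 191.]
0.19 (-0.036, -0.05, 0.183) [ 22. 231.]
pointer -0.03 0.175 [363. 321.]
pointer -0.02 0.175 [373. 301.]
pointer -0.01 0.175 [382. 281.]
pointer -0.03 0.19 [368. 278.]
pointer -0.02 0.19 [378. 258.]
pointer -0.01 0.19 [388. 238.]
pointer -0.03 0.205 [374. 235.]
pointer -0.02 0.205 [383. 215.]
pointer -0.01 0.205 [393. 195.]
```

View pics/sz14.png

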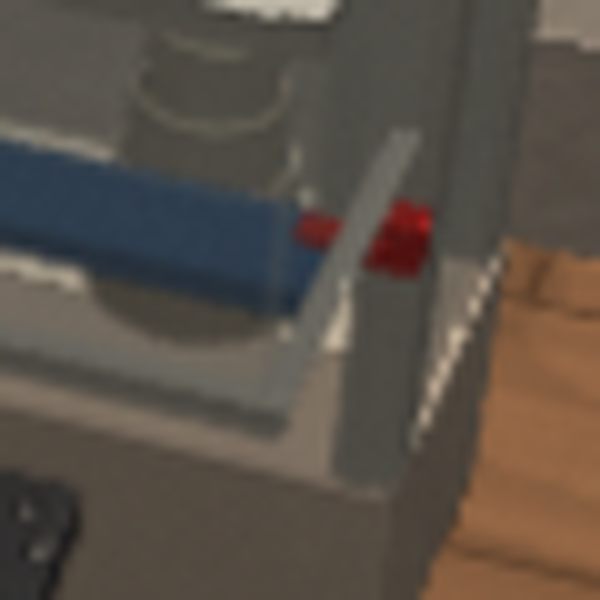

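```bash
python3 - <<'E'
from plan import *
import pickle
s,t=pickle.load(open("c0.pkl","rb"))
a=cv2.resize(t["img"][85:125,310:350,::-1],None,fx=12,fy=12,interpolation=cv2.INTER_NEAREST)
b=cv2.resize(s["img"][145:185,335:375,::-1],None,fx=12,fy=12,interpolation=cv2.INTER_NEAREST)
cv2.imwrite("pics/pt.png",np.hstack([a,np.zeros((480,10,3),np.uint8),b][:3])[:, :800] if False else a); cv2.imwrite("pics/ps.png",b)
for n,c,(u0,v0) in (("t",t,(315,90)),("s",s,(340,150))):
    im=c["img"].astype(int); m=(im[...,0]>2*im[...,1])&(im[...,0]>2*im[...,2])&(im[...,0]>70)
    vs,us=np.nonzero(m[v0:v0+30,u0:u0+30]); print(n,us.min()+u0,us.max()+u0,vs.min()+v0,vs.max()+v0)
    for v in range(v0,v0+30):
        print(v,''.join('#' if x else '.' for x in m[v,u0:u0+30]))
E
```

```text
t 324 331 105 109
90 ..............................
91 ..............................
92 ..............................
93 ..............................
94 ..............................
95 ..............................
96 ..............................
97 ..............................
98 ..............................
99 ..............................
100 ..............................
101 ..............................
102 ..............................
103 ..............................
104 ..............................
105 ...............##.............
106 ...............##.............
107 ..........##.####.............
108 .........########.............
109 .........#######..............
110 ..............................
111 ..............................
112 ..............................
113 ..............................
114 ..............................
115 ..............................
116 ..............................
117 ..............................
118 ..............................
119 ..............................
s 350 362 160 166
150 ....................
[... 325 characters left out ...]

160 ....................#.........
161 ...................####.......
162 ..........####....#####.......
163 ..........###.....#####.......
164 .................#####........
165 .................#####........
166 .................#####........
167 ..............................
168 ..............................
169 ..............................
170 ..............................
171 ..............................
172 ..............................
173 ..............................
174 ..............................
175 ..............................
176 ..............................
177 ..............................
178 ..............................
179 ..............................
```

View pics/pt.png

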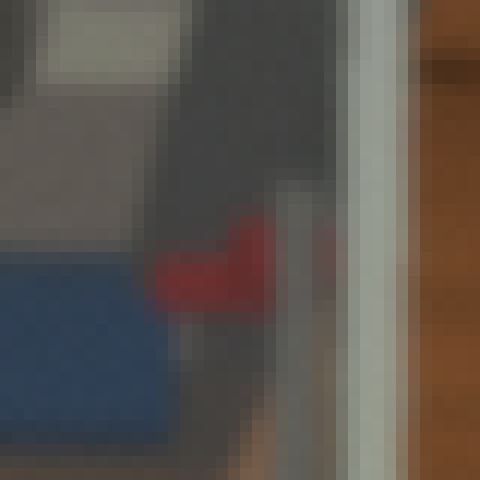

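View pics/ps.png

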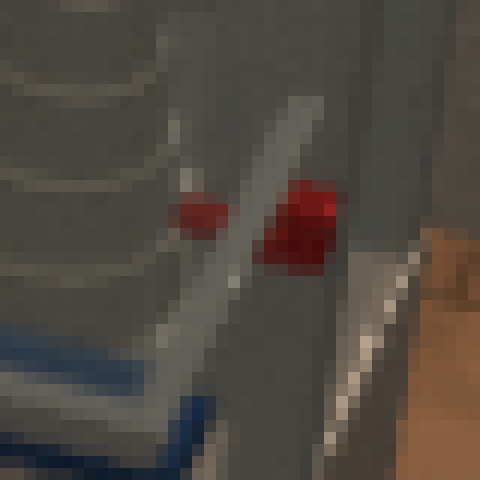

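```bash
python3 - <<'E'
from plan import *
import pickle
s,t=pickle.load(open("c0.pkl","rb"))
def tt(x,y): return np.array([310+x/12-.5+.0,85+y/12-.5])
def ss(x,y): return np.array([335+x/12-.5,145+y/12-.5])
for n,a,b in (("blade tip c",tt(150,283),ss(172,214)),("block front bottom right?",tt(345,305),ss(325,275)),("block centre",tt(290,262),ss(300,228)),("blade bottom left",tt(152,312),ss(174,235)),("blade top left",tt(150,255),ss(172,195))):
    x,e=tri([(t,a),(s,b)]); print(n,w2cab(x).round(4),e.round(4))
E
```

```text
blade tip c [-0.0254 -0.1236  0.1985] [0.001 0.001]
block front bottom right? [-0.0276 -0.1621  0.1931] [0.0005 0.0005]
block centre [-0.0202 -0.152   0.1985] [0.002 0.002]
blade bottom left [-0.0302 -0.125   0.196 ] [0.0017 0.0017]
blade top left [-0.0207 -0.1228  0.2006] [0.0003 0.0003]
```

```bash
cat > rail.py <<'E'
from plan import *
import pickle,sys
n=sys.argv[1]; z=float(sys.argv[2])
d=pickle.load(open(f"c{n}.pkl","rb")); s,t=d[0],d[1]
def edges(c,u,v0,v1,axis=0):
    p=c["img"][v0:v1,u].astype(float); b=p[:,2]-p[:,0]  # blueness
    up=cv2.resize(b[:,None],(1,len(b)*10),interpolation=cv2.INTER_LINEAR)[:,0]
    h=(up.max()+np.median(up[:20]))/2*1.0
    idx=np.nonzero(up>up.max()*0.5)[0]; return v0+idx[0]/10-.45, v0+idx[-1]/10-.45
def pv(c,u,x,zz):
    ys=np.linspace(-.135,.135,271); P=np.array([cab2w((x,y,zz)) for y in ys]); q=proj(c,P); o=np.argsort(q[:,0]); return np.interp(u,q[o,0],q[o,1])
print("side: u seen(top,bot) pred(rear top, front bot)")
for u in range(*[int(a) for a in sys.argv[3:6]]):
    e=edges(s,u,int(sys.argv[6]),int(sys.argv[7])); print(u,np.round(e,1),pv(s,u,-.004,z+.007).round(1),pv(s,u,-.036,z-.007).round(1))
print("top")
for u in (225,265,295,315):
    e=edges(t,u,90,135); print(u,np.round(e,1),pv(t,u,-.004,z+.007).round(1),pv(t,u,-.036,z-.007).round(1), pv(t,u,-.036,z+.007).round(1))
E
python3 rail.py 14 .183 300 348 6 140 190; python3 rail.py 0 .125 270 350 10 150 192
```

```text
side: u seen(top,bot) pred(rear top, front bot)
300 [151.8 159.2] 149.1 159.8
306 [150.8 160.6] 150.5 161.2
312 [151.9 162. ] 151.8 162.6
318 [153.4 163.2] 153.2 164.1
324 [154.9 164.5] 154.6 165.5
330 [156.2 166.2] 155.9 166.9
336 [157.6 167.6] 157.3 168.3
342 [158.8 169. ] 158.7 169.7
top
225 [ 98.1 113.2] 98.7 113.4 111.8
265 [ 98.6 114. ] 99.1 113.9 112.3
295 [ 99.4 114.4] 99.6 114.4 112.8
315 [100. 115.] 100.0 114.8 113.2
side: u seen(top,bot) pred(rear top, front bot)
270 [157.8 166.6] 157.7 168.0
280 [158.9 168.9] 160.1 170.5
290 [161.5 171.6] 162.5 173.0
300 [163.9 173.6] 164.8 175.4
310 [166.  176.5] 167.2 177.9
320 [168.8 178.6] 169.6 180.4
330 [170.9 181.5] 172.1 182.9
340 [173.6 183.6] 174.5 185.4
top
225 [104.8 119. ] 105.7 119.6 118.1
265 [105.6 119.8] 106.2 120.1 118.7
295 [106.  120.4] 106.7 120.6 119.2
315 [106.6 121. ] 107.1 121.0 119.6
```

```bash
python3 - <<'E'
from plan import *
import pickle
s,t=pickle.load(open("c0.pkl","rb"))
def tt(x,y): return np.array([310+x/12-.5+.0,85+y/12-.5+.4])
for cor in ((0,0),(-1.5,.85),(0,1.2),(-.8,1.0)):
  def ss(x,y): return np.array([335+x/12-.5,145+y/12-.5])+cor
  print(cor)
  for n,a,b in (("blade tip c",tt(150,283),ss(172,214)),("block centre",tt(290,262),ss(300,228)),("blade bottom left",tt(152,312),ss(174,235)),("blade top left",tt(150,255),ss(172,195))):
    x,e=tri([(t,a),(s,b)]); print(n,w2cab(x).round(4),e.round(4))
E
```

```text
(0, 0)
blade tip c [-0.0265 -0.1238  0.1992] [0.0011 0.0011]
block centre [-0.0214 -0.1521  0.1993] [0.0021 0.0021]
blade bottom left [-0.0313 -0.1251  0.1968] [0.0019 0.0019]
blade top left [-0.0218 -0.1229  0.2014] [0.0004 0.0004]
(-1.5, 0.85)
blade tip c [-0.0265 -0.1219  0.196 ] [0.0011 0.0011]
block centre [-0.0212 -0.1503  0.1961] [0.0001 0.0001]
blade bottom left [-0.0313 -0.1233  0.1935] [0.0003 0.0003]
blade top left [-0.0217 -0.121   0.1982] [0.0018 0.0018]
(0, 1.2)
blade tip c [-0.0251 -0.124   0.1942] [0.0009 0.0009]
block centre [-0.0199 -0.1524  0.1943] [0.002 0.002]
blade bottom left [-0.0299 -0.1253  0.1917] [0.0017 0.0017]
blade top left [-0.0204 -0.1231  0.1963] [0.0003 0.0003]
(-0.8, 1.0)
blade tip c [-0.0258 -0.1229  0.1952] [0.0001 0.0001]
block centre [-0.0206 -0.1513  0.1953] [0.0009 0.0009]
blade bottom left [-0.0307 -0.1242  0.1927] [0.0006 0.0006]
blade top left [-0.0211 -0.122   0.1973] [0.0008 0.0008]
```

```bash
python3 -m creep '[[[-0.1,0,-0.32],[0,0,0]],[[-0.1,0,-0.32],[0,0,0]],[[-0.1,0,-0.32],[0,0,0]],[[-0.1,0,-0.28],[0,0,0]],[[0,0,0],[0,0,0]],[[0,0,0],[0,0,0]]]'; python3 look.py 15;  python3 rail.py 15 .195 306 348 8 135 190
```

```text
t: 13.35
tool_pos: [0.496, 0.0371, 0.2881]
orientation: [0.025, 2.826, -0.005]
force: [0.9, -0.3, -2.0]
opening: 0.0215
t 13.45 tcp [0.496  0.0371 0.2879] ypr [ -1.03 -18.07  -0.02] hook cab [-0.0279 -0.022   0.183 ] F [ 0.05  0.58 -1.75] M [0.07 0.35 0.01] op 0.021853982788493775 q [-0.03 -0.22  2.06  0.    0.98 -1.58]
pred px top [446. 250.] side [336. 317.]
pred px top [342. 248.] side [272. 303.]
side: u seen(top,bot) pred(rear top, front bot)
306 [147.4 157.4] 147.1 157.9
314 [149.  159.2] 148.9 159.7
322 [150.8 161. ] 150.7 161.6
330 [152.9 163. ] 152.5 163.5
338 [154.6 165. ] 154.3 165.3
346 [156.4 166.4] 156.1 167.2
top
225 [ 96.6 111.8] 97.1 112.0 110.4
265 [ 97.4 112.4] 97.6 112.5 110.9
295 [ 97.8 113.2] 98.1 113.0 111.4
315 [ 98.4 113.6] 98.4 113.4 111.8
```

View pics/s15.png

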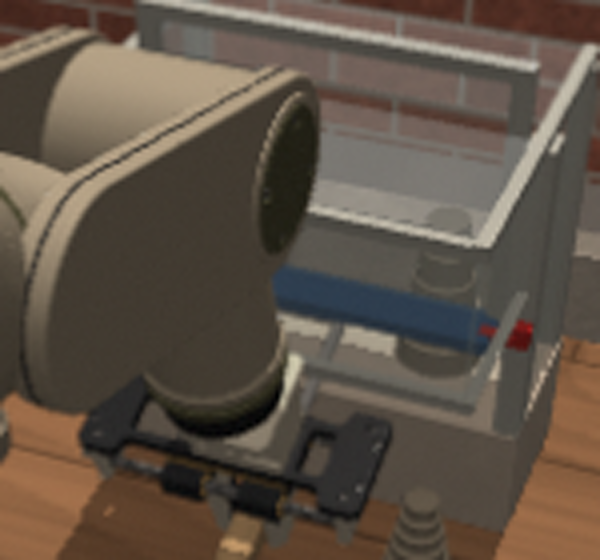

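```bash
python3 -m creep '[[[-0.05,0,-0.15],[0,0,0]],[[-0.05,0,-0.14],[0,0,0]],[[0,0,0],[0,0,0]],[[0,0,0],[0,0,0]]]'; python3 look.py 16;  python3 rail.py 16 .198 306 348 8 135 190; python3 meas.py 16
```

```text
t: 13.78
tool_pos: [0.4958, 0.0371, 0.2906]
orientation: [0.025, 2.827, -0.005]
force: [-0.2, -0.2, -4.1]
opening: 0.0217
t 13.8833 tcp [0.4957 0.0371 0.2905] ypr [ -1.03 -18.    -0.02] hook cab [-0.0282 -0.022   0.1853] F [-0.3   0.2  -4.01] M [ 0.03  0.64 -0.01] op 0.022000781611888207 q [-0.03 -0.22  2.06  0.    0.99 -1.58]
pred px top [446. 249.] side [336. 315.]
pred px top [342. 248.] side [272. 300.]
side: u seen(top,bot) pred(rear top, front bot)
306 [146.8 157. ] 146.2 157.0
314 [148.8 158.6] 148.0 158.9
322 [150.6 160.2] 149.8 160.7
330 [152.2 162.5] 151.6 162.6
338 [154.  164.4] 153.4 164.5
346 [155.8 166. ] 155.2 166.3
top
225 [ 96.4 111.6] 96.7 111.7 110.0
265 [ 97.  112.2] 97.2 112.2 110.5
295 [ 97.6 113. ] 97.7 112.7 111.0
315 [ 98.1 113.4] 98.0 113.1 111.4
pointer -0.03 0.175 [363. 321.]
pointer -0.02 0.175 [373. 301.]
pointer -0.01 0.175 [382. 281.]
pointer -0.03 0.19 [368. 278.]
pointer -0.02 0.19 [378. 258.]
pointer -0.01 0.19 [388. 238.]
pointer -0.03 0.205 [374. 235.]
pointer -0.02 0.205 [383. 215.]
pointer -0.01 0.205 [393. 195.]
```

View pics/sz16.png

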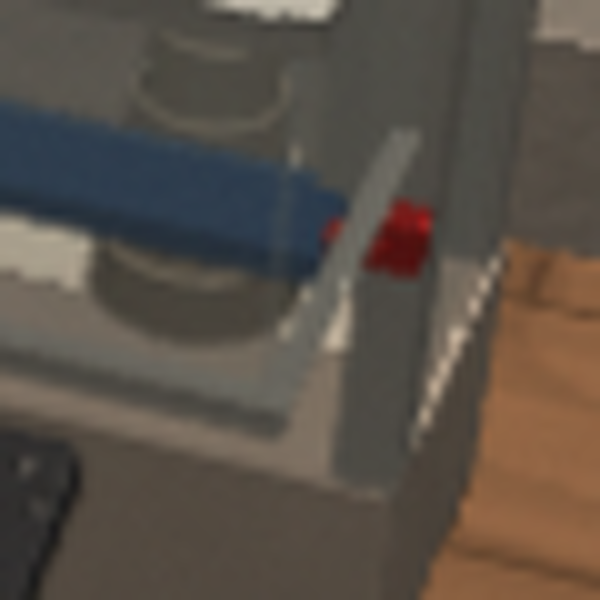

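```bash
python3 - <<'E'
from plan import *
import pickle
s,t,w,(Rc,pc)=pickle.load(open("c4.pkl","rb"))
Tt=np.eye(4);Tt[:3,:3]=Rc;Tt[:3,3]=pc; X=np.linalg.inv(Tt)@np.array(w["T"]); print(X.round(3)); np.save("X.npy",X)
P=[cab2w((-.025,-.15,.197)),cab2w((-.036,-.12,.197)),cab2w((-.036,0,.197))]
for yaw in (0,.15,.3):
  for pi in (40,48,55):
    for p in ((.42,-.25,.30),(.45,-.25,.33)):
      M=R.from_euler('ZYX',[yaw,-np.radians(pi),0]).as_matrix()@np.diag([-1,1,-1.])
      T=np.eye(4);T[:3,:3]=M;T[:3,3]=p; c=dict(w);c["T"]=T@X
      print(yaw,pi,p,proj(c,np.array(P)).round().tolist(),"cam",c["T"][:3,3].round(3),"hook",hook_of(M,np.array(p)).round(3),hook_of(M,np.array(p),.19,.05).round(3))
E
```

```text
[[-0.001 -0.97  -0.245  0.068]
 [ 1.    -0.    -0.001 -0.   ]
 [ 0.001 -0.245  0.97   0.021]
 [ 0.     0.     0.     1.   ]]
0 40 (0.42, -0.25, 0.3) [[445.0, 380.0], [480.0, 376.0], [587.0, 367.0]] cam [ 0.382 -0.25   0.241] hook [ 0.661 -0.25   0.284] [ 0.661 -0.2    0.284]
0 40 (0.45, -0.25, 0.33) [[451.0, 340.0], [487.0, 335.0], [596.0, 328.0]] cam [ 0.412 -0.25   0.271] hook [ 0.691 -0.25   0.314] [ 0.691 -0.2    0.314]
0 48 (0.42, -0.25, 0.3) [[442.0, 333.0], [477.0, 330.0], [583.0, 324.0]] cam [ 0.39  -0.25   0.236] hook [ 0.661 -0.25   0.318] [ 0.661 -0.2    0.318]
0 48 (0.45, -0.25, 0.33) [[450.0, 295.0], [487.0, 291.0], [596.0, 287.0]] cam [ 0.42  -0.25   0.266] hook [ 0.691 -0.25   0.348] [ 0.691 -0.2    0.348]
0 55 (0.42, -0.25, 0.3) [[442.0, 294.0], [477.0, 292.0], [583.0, 288.0]] cam [ 0.398 -0.25   0.233] hook [ 0.657 -0.25   0.347] [ 0.657 -0.2    0.347]
0 55 (0.45, -0.25, 0.33) [[451.0, 257.0], [489.0, 254.0], [599.0, 252.0]] cam [ 0.428 -0.25   0.263] hook [ 0.687 -0.25   0.377] [ 0.687 -0.2    0.377]
0.15 40 (0.42, -0.25, 0.3) [[393.0, 384.0], [426.0, 382.0], [523.0
[... 1081 characters left out ...]
 354.0]] cam [ 0.413 -0.262  0.271] hook [ 0.68  -0.179  0.314] [ 0.666 -0.131  0.314]
0.3 48 (0.42, -0.25, 0.3) [[342.0, 339.0], [372.0, 339.0], [459.0, 340.0]] cam [ 0.392 -0.259  0.236] hook [ 0.65  -0.179  0.318] [ 0.636 -0.131  0.318]
0.3 48 (0.45, -0.25, 0.33) [[353.0, 305.0], [384.0, 304.0], [473.0, 309.0]] cam [ 0.422 -0.259  0.266] hook [ 0.68  -0.179  0.348] [ 0.666 -0.131  0.348]
0.3 55 (0.42, -0.25, 0.3) [[341.0, 299.0], [371.0, 298.0], [457.0, 300.0]] cam [ 0.399 -0.257  0.233] hook [ 0.647 -0.18   0.347] [ 0.632 -0.132  0.347]
0.3 55 (0.45, -0.25, 0.33) [[353.0, 265.0], [385.0, 265.0], [473.0, 270.0]] cam [ 0.429 -0.257  0.263] hook [ 0.677 -0.18   0.377] [ 0.662 -0.132  0.377]
```

```bash
python3 - <<'E'
from plan import *
s=None
for tgt,pi,n in (([-.029,-.022,.172],18,2),([-.075,-.06,.172],18,3),([-.075,-.275,.175],18,7)):
    Rt,pt=tcp_for_hook(tgt,np.radians(pi)); path(Rt,pt,n,s); s=dict(orientation=R.from_matrix(Rt).as_rotvec(),tool_pos=pt)
Rt=R.from_euler('ZYX',[0,-np.radians(58),0]).as_matrix()@np.diag([-1,1,-1.]); path(Rt,np.array([.44,-.265,.355]),12,s)
E
```

```text
yaw/pitch end [ 0.309 -0.006 -0.951] [0.495  0.0373 0.2772]
[[0.24, 0.01, 0.62], [-0.0, -0.0, 0.02]] tcp [0.4954 0.0373 0.2839] hook [-0.0286 -0.022   0.1787] tip [-0.029  0.028  0.179]
[[0.24, 0.01, 0.62], [-0.0, -0.0, 0.02]] tcp [0.495  0.0374 0.2773] hook [-0.029  -0.022   0.1721] tip [-0.029  0.028  0.172]
yaw/pitch end [ 0.309 -0.006 -0.951] [4.483e-01 2.000e-04 2.772e-01]
[[1.46, -1.27, -0.47], [0.0, 0.0, 0.0]] tcp [0.4794 0.0249 0.2771] hook [-0.0443 -0.0347  0.172 ] tip [-0.044  0.015  0.172]
[[1.46, -1.27, -0.47], [0.0, 0.0, 0.0]] tcp [0.4638 0.0125 0.2771] hook [-0.0597 -0.0474  0.1719] tip [-0.06   0.003  0.172]
[[1.46, -1.27, -0.47], [0.0, 0.0, 0.0]] tcp [4.483e-01 1.000e-04 2.771e-01] hook [-0.075  -0.0601  0.1719] tip [-0.075 -0.01   0.172]
yaw/pitch end [ 0.309 -0.006 -0.951] [ 0.4443 -0.2148  0.2802]
[[-0.01, -3.07, -0.04], [0.0, 0.0, 0.0]] tcp [ 0.4477 -0.0305  0.2776] hook [-0.075  -0.0907  0.1724] tip [-0.075 -0.041  0.172]
[[-0.01, -3.07, -0.04], [0.0, 0.0, 0.0]] tcp [ 0.4471 -0.0612  0.278 ] hook [-0.0751 -0.1214  0.1728] tip [-0.075 -0.071  0.173]
[[-0.01, -3.07
[... 1607 characters left out ...]
ip [-0.054 -0.252  0.313]
[[-0.39, -0.42, -0.49], [-0.06, -3.33, -0.07]] tcp [ 0.4415 -0.2484  0.33  ] hook [-0.0531 -0.3056  0.3336] tip [-0.054 -0.256  0.334]
[[-0.42, -0.42, -0.47], [-0.06, -3.33, -0.07]] tcp [ 0.4412 -0.2527  0.3363] hook [-0.054  -0.3095  0.3539] tip [-0.055 -0.26   0.354]
[[-0.44, -0.42, -0.44], [-0.06, -3.33, -0.07]] tcp [ 0.4409 -0.2569  0.3425] hook [-0.0557 -0.3134  0.3741] tip [-0.056 -0.263  0.374]
[[-0.47, -0.42, -0.42], [-0.06, -3.33, -0.07]] tcp [ 0.4405 -0.2611  0.3488] hook [-0.0582 -0.3173  0.3943] tip [-0.059 -0.267  0.394]
[[-0.49, -0.42, -0.39], [-0.06, -3.33, -0.07]] tcp [ 0.4402 -0.2653  0.3551] hook [-0.0615 -0.3212  0.4142] tip [-0.062 -0.271  0.414]
```

```bash
python3 -m creep '[[[0.24,0,0.62],[0,0,0]],[[0.24,0,0.62],[0,0,0]],[[1.46,-1.27,-0.47],[0,0,0]],[[1.46,-1.27,-0.47],[0,0,0]],[[1.46,-1.27,-0.47],[0,0,0]],[[0,-3.07,-0.04],[0,0,0]],[[0,-3.07,-0.04],[0,0,0]],[[0,-3.07,-0.04],[0,0,0]],[[0,-3.07,-0.04],[0,0,0]],[[0,-3.07,-0.04],[0,0,0]],[[0,-3.07,-0.04],[0,0,0]],[[0,-3.07,-0.04],[0,0,0]]]'; python3 look.py 17; python3 rail.py 17 .198 306 348 8 135 190; python3 meas.py 17 | tail -1
```

```text
t: 14.88
tool_pos: [0.4433, -0.2166, 0.2797]
orientation: [0.026, 2.827, -0.005]
force: [0.7, -0.3, -1.2]
opening: 0.0216
t 14.9833 tcp [ 0.4435 -0.2187  0.2802] ypr [ -1.22 -18.08  -0.16] hook cab [-0.0756 -0.28    0.1753] F [ 0.26  0.83 -1.12] M [ 0.07  0.26 -0.02] op 0.021778892073340134 q [-0.63 -0.2   2.06  0.21  1.03 -2.26]
pred px top [982. 364.] side [676. 452.]
pred px top [878. 361.] side [602. 434.]
side: u seen(top,bot) pred(rear top, front bot)
pointer -0.01 0.205 [393. 195.]Traceback (most recent call last):
  File "rail.py", line 14, in <module>
    e=edges(s,u,int(sys.argv[6]),int(sys.argv[7])); print(u,np.round(e,1),pv(s,u,-.004,z+.007).round(1),pv(s,u,-.036,z-.007).round(1))
  File "rail.py", line 9, in edges
    idx=np.nonzero(up>up.max()*0.5)[0]; return v0+idx[0]/10-.45, v0+idx[-1]/10-.45
                                                  ~~~^^^
IndexError: index 0 is out of bounds for axis 0 with size 0
```

View pics/s17.png

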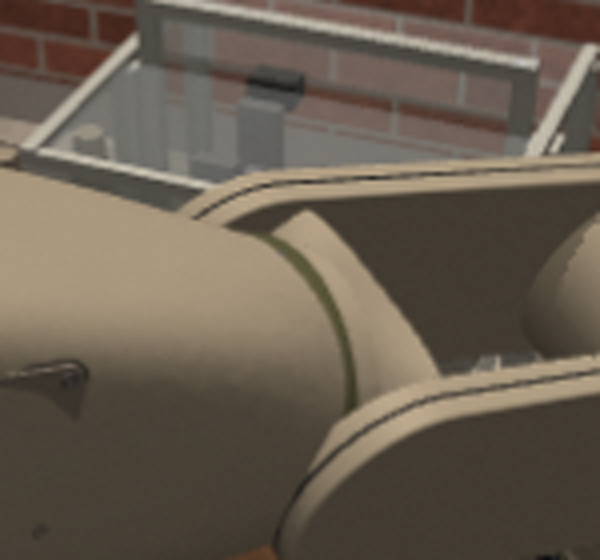

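```bash
python3 - <<'E'
from plan import *
Rt=R.from_euler('ZYX',[-.02,-np.radians(58),0]).as_matrix()@np.diag([-1,1,-1.]); path(Rt,np.array([.44,-.22,.36]),12)
E
```

```text
yaw/pitch end [ 0.848 -0.017 -0.53 ] [ 0.44 -0.22  0.36]
[[-0.18, -0.01, -0.64], [-0.02, -3.33, -0.0]] tcp [ 0.4432 -0.2188  0.2869] hook [-0.0701 -0.28    0.1948] tip [-0.07  -0.23   0.195]
[[-0.22, -0.01, -0.63], [-0.02, -3.33, -0.0]] tcp [ 0.4429 -0.2189  0.2935] hook [-0.0654 -0.28    0.2146] tip [-0.065 -0.23   0.215]
[[-0.25, -0.01, -0.62], [-0.02, -3.33, -0.0]] tcp [ 0.4426 -0.219   0.3002] hook [-0.0616 -0.28    0.2347] tip [-0.061 -0.23   0.235]
[[-0.29, -0.01, -0.6], [-0.02, -3.33, -0.0]] tcp [ 0.4423 -0.219   0.3069] hook [-0.0584 -0.2801  0.255 ] tip [-0.058 -0.23   0.255]
[[-0.32, -0.01, -0.58], [-0.02, -3.33, -0.0]] tcp [ 0.442  -0.2191  0.3135] hook [-0.0561 -0.2801  0.2754] tip [-0.056 -0.23   0.275]
[[-0.36, -0.01, -0.56], [-0.02, -3.33, -0.0]] tcp [ 0.4418 -0.2192  0.3201] hook [-0.0545 -0.2801  0.296 ] tip [-0.054 -0.23   0.296]
[[-0.39, -0.01, -0.54], [-0.02, -3.33, -0.0]] tcp [ 0.4416 -0.2193  0.3268] hook [-0.0538 -0.2801  0.3167] tip [-0.054 -0.23   0.317]
[[-0.42, -0.01, -0.52], [-0.02, -3.33, -0.0]] tcp [ 0.4413 -0.2194  0.3335] hook [-0.0539 -0.2802  0.3374] tip [-0.054 -0.23   0.337]
[[-0.45, -0.01, -0.49], [-0.02, -3.33, -0.0]] tcp [ 0.441  -0.2195  0.3401] hook [-0.0548 -0.2802  0.3581] tip [-0.055 -0.23   0.358]
[[-0.48, -0.01, -0.47], [-0.02, -3.33, -0.0]] tcp [ 0.4407 -0.2196  0.3468] hook [-0.0565 -0.2802  0.3788] tip [-0.056 -0.23   0.379]
[[-0.5, -0.01, -0.44], [-0.02, -3.33, -0.0]] tcp [ 0.4404 -0.2197  0.3535] hook [-0.0591 -0.2803  0.3993] tip [-0.059 -0.23   0.399]
[[-0.53, -0.01, -0.41], [-0.02, -3.33, -0.0]] tcp [ 0.4401 -0.2198  0.3602] hook [-0.0624 -0.2803  0.4197] tip [-0.062 -0.23   0.42 ]
```

```bash
python3 -m creep '[[[-0.18,0,-0.64],[0,-3.33,0]],[[-0.22,0,-0.63],[0,-3.33,0]],[[-0.25,0,-0.62],[0,-3.33,0]],[[-0.29,0,-0.6],[0,-3.33,0]],[[-0.32,0,-0.58],[0,-3.33,0]],[[-0.36,0,-0.56],[0,-3.33,0]],[[-0.39,0,-0.54],[0,-3.33,0]],[[-0.42,0,-0.52],[0,-3.33,0]],[[-0.45,0,-0.49],[0,-3.33,0]],[[-0.48,0,-0.47],[0,-3.33,0]],[[-0.5,0,-0.44],[0,-3.33,0]],[[-0.53,0,-0.41],[0,-3.33,0]]]'; python3 - <<'E'
from plan import *
import pickle
w=read_camera("wrist"); cv2.imwrite("pics/w18.png",w["img"][:,:,::-1]); pickle.dump((w,pose()),open("c18.pkl","wb"))
Rc,pc=pose(); print(pc, np.degrees(R.from_matrix(Rc@np.diag([-1,1,-1.])).as_euler('ZYX')).round(1), read_state()["q"].round(2), read_state()["force"])
print(proj(w,np.array([cab2w((-.025,-.15,.197)),cab2w((-.036,-.135,.197)),cab2w((-.036,0,.197))])).round(1))
E
```

```text
t: 15.98
tool_pos: [0.4495, -0.1891, 0.3801]
orientation: [0.057, 2.161, -0.033]
force: [0.3, 0.0, -2.0]
opening: 0.0218
[ 0.45007655 -0.18850216  0.38289239] [ -2.9 -56.5  -0.3] [-0.7  -0.58  2.29  0.84  0.74 -2.66] [1.17451918 0.26467532 1.75901322]
[[397.1 198.9]
 [416.7 194.2]
 [553.7 193.4]]
```

View pics/w18.png

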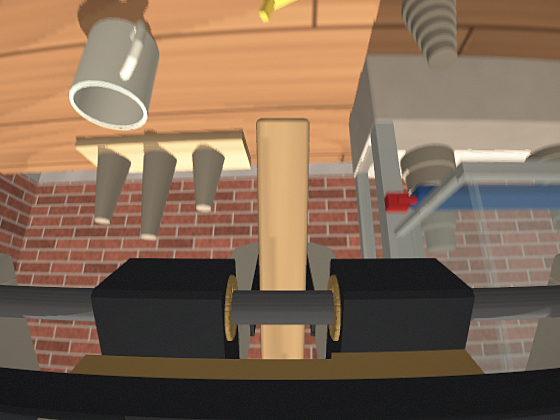

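The wrist view is upside down. It shows the red pointer at about (398,203) and the blue rail starting near (420,197). I'll zoom in on that area.

```bash
python3 - <<'E'
from plan import *
import pickle
w,(Rc,pc)=pickle.load(open("c18.pkl","rb"))
crop(w,370,160,560,240,4,"wz18.png")
print(w2cab(hook_of(Rc,pc)))
for z in (.190,.193,.196,.199):
  for y in (-.135,-.06,.0): print(z,y,[((proj(w,cab2w((-.036,y,z+d)))[0]-[370,160])*4).round(0).tolist() for d in (.007,-.007)])
for z in (.193,.197): print("ptr", [((proj(w,cab2w((x,-.15,z)))[0]-[370,160])*4).round(0).tolist() for x in (-.036,-.025,-.012)])
E
```

```text
[-0.05169176 -0.2568064   0.43615947]
0.19 -0.135 [[187.0, 137.0], [178.0, 82.0]]
0.19 -0.06 [[501.0, 135.0], [488.0, 80.0]]
0.19 0.0 [[735.0, 134.0], [719.0, 80.0]]
0.193 -0.135 [[189.0, 149.0], [180.0, 93.0]]
0.193 -0.06 [[503.0, 147.0], [490.0, 92.0]]
0.193 0.0 [[738.0, 145.0], [722.0, 92.0]]
0.196 -0.135 [[191.0, 161.0], [182.0, 105.0]]
0.196 -0.06 [[506.0, 158.0], [493.0, 103.0]]
0.196 0.0 [[742.0, 157.0], [726.0, 103.0]]
0.199 -0.135 [[192.0, 173.0], [184.0, 117.0]]
0.199 -0.06 [[509.0, 171.0], [496.0, 115.0]]
0.199 0.0 [[745.0, 169.0], [729.0, 114.0]]
ptr [[120.0, 121.0], [106.0, 140.0], [91.0, 161.0]]
ptr [[122.0, 137.0], [108.0, 156.0], [93.0, 176.0]]
```

View pics/wz18.png

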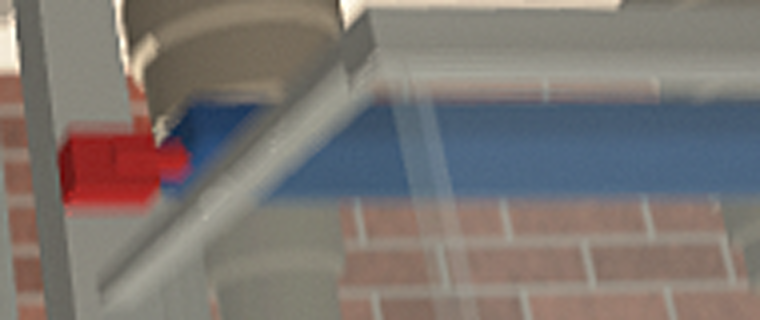

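```bash
python3 - <<'E'
from plan import *
import pickle
w,(Rc,pc)=pickle.load(open("c18.pkl","rb"))
im=w["img"]
for u in (440,480,495,520): print(u,[(v,tuple(int(a) for a in im[v,u])) for v in range(182,213)])
crop(w,382,178,432,218,14,"wz18b.png")
print(w["T"][:3,3])
E
```

```text
440 [(182, (123, 115, 100)), (183, (124, 116, 103)), (184, (122, 115, 102)), (185, (111, 108, 98)), (186, (101, 98, 92)), (187, (100, 98, 91)), (188, (103, 101, 94)), (189, (114, 111, 103)), (190, (127, 124, 114)), (191, (136, 135, 124)), (192, (135, 133, 123)), (193, (147, 145, 136)), (194, (147, 145, 134)), (195, (159, 157, 146)), (196, (161, 159, 148)), (197, (157, 156, 144)), (198, (156, 155, 143)), (199, (153, 153, 142)), (200, (145, 147, 140)), (201, (138, 141, 138)), (202, (126, 133, 135)), (203, (118, 126, 132)), (204, (103, 116, 125)), (205, (90, 106, 122)), (206, (74, 98, 121)), (207, (69, 93, 118)), (208, (78, 99, 122)), (209, (94, 108, 121)), (210, (106, 117, 121)), (211, (114, 120, 120)), (212, (125, 126, 118))]
480 [(182, (147, 135, 125)), (183, (134, 123, 117)), (184, (118, 114, 117)), (185, (99, 97, 106)), (186, (83, 94, 110)), (187, (69, 89, 110)), (188, (71, 90, 112)), (189, (70, 90, 111)), (190, (72, 93, 114)), (191, (71, 92, 114)), (192, (76, 97, 118)), (193, (77, 97, 120)), (194, (82, 102, 125)), (195, (89, 109, 129)), (196, (96, 117, 136)), (197, (99, 120, 137))
[... 1130 characters left out ...]
(184, (118, 110, 112)), (185, (104, 102, 109)), (186, (75, 93, 110)), (187, (70, 91, 111)), (188, (73, 93, 114)), (189, (73, 92, 113)), (190, (72, 92, 112)), (191, (74, 93, 114)), (192, (74, 95, 117)), (193, (76, 97, 121)), (194, (74, 97, 122)), (195, (76, 99, 125)), (196, (79, 104, 129)), (197, (80, 104, 130)), (198, (78, 104, 131)), (199, (78, 104, 131)), (200, (77, 102, 128)), (201, (79, 103, 131)), (202, (77, 101, 128)), (203, (77, 102, 129)), (204, (78, 102, 130)), (205, (79, 104, 130)), (206, (77, 103, 128)), (207, (83, 107, 132)), (208, (98, 114, 131)), (209, (110, 114, 125)), (210, (123, 117, 122)), (211, (130, 117, 113)), (212, (138, 118, 109))]
[ 0.42797736 -0.18808291  0.31269272]
```

View pics/wz18b.png

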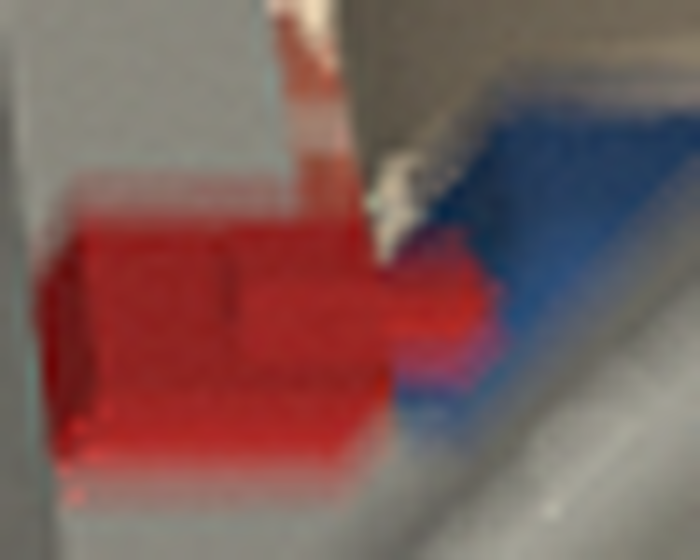

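```bash
python3 -m creep '[[[0,0,0],[0,0,0]],[[0,0,0],[0,0,0]],[[0,0,0],[0,0,0]]]'; python3 - <<'E'
from plan import *
import pickle
w=read_camera("wrist"); pickle.dump((w,pose()),open("c19.pkl","wb"))
crop(w,370,160,560,240,4,"wz19.png");crop(w,382,178,432,218,14,"wz19b.png")
im=w["img"]
for u in (495,520): print(u,[(v,int(im[v,u,0]),int(im[v,u,2])) for v in range(176,220)])
print(w["T"][:3,3])
for z in (.193,.197): print(z,[proj(w,cab2w((x,-.02,z+d)))[0].round(1).tolist() for x,d in ((-.036,-.007),(-.036,.007),(-.004,.007))])
E
```

```text
t: 16.28
tool_pos: [0.4493, -0.1898, 0.3792]
orientation: [0.056, 2.165, -0.033]
force: [1.3, -0.5, -2.6]
opening: 0.0217
495 [(176, 166, 152), (177, 164, 153), (178, 164, 153), (179, 163, 153), (180, 164, 154), (181, 162, 155), (182, 160, 121), (183, 162, 93), (184, 129, 96), (185, 60, 107), (186, 73, 112), (187, 71, 110), (188, 73, 112), (189, 72, 113), (190, 71, 113), (191, 73, 114), (192, 71, 113), (193, 73, 115), (194, 75, 119), (195, 78, 129), (196, 81, 134), (197, 80, 133), (198, 77, 131), (199, 82, 131), (200, 79, 131), (201, 79, 129), (202, 82, 133), (203, 78, 130), (204, 82, 135), (205, 79, 131), (206, 79, 130), (207, 80, 129), (208, 78, 130), (209, 97, 137), (210, 114, 140), (211, 169, 146), (212, 165, 148), (213, 162, 141), (214, 160, 135), (215, 160, 131), (216, 156, 124), (217, 154, 117), (218, 155, 115), (219, 157, 124)]
520 [(176, 166, 153), (177, 162, 152), (178, 161, 151), (179, 159, 151), (180, 161, 152), (181, 162, 158), (182, 156, 121), (183, 154, 86), (184, 122, 104), (185, 69, 108), (186, 69, 113), (187, 71, 112), (188, 72, 113), (189, 71, 112), (190, 74, 114), (191, 71, 113), (192, 74, 116), (193, 74, 117), (194, 73, 118), (195, 78, 128), (196, 80, 133), (197, 78, 131), (198, 78, 130), (199, 79, 129), (200, 79, 131), (201, 79, 131), (202, 77, 129), (203, 79, 131), (204, 79, 131), (205, 78, 131), (206, 79, 131), (207, 77, 131), (208, 74, 128), (209, 104, 140), (210, 116, 128), (211, 150, 107), (212, 143, 106), (213, 144, 107), (214, 143, 108), (215, 141, 106), (216, 144, 107), (217, 144, 108), (218, 148, 112), (219, 154, 130)]
[ 0.42758247 -0.18884185  0.31186623]
0.193 [[532.0, 185.3], [535.8, 198.8], [515.2, 210.7]]
0.197 [[533.1, 189.1], [536.9, 202.8], [516.1, 214.4]]
```

View pics/wz19.png

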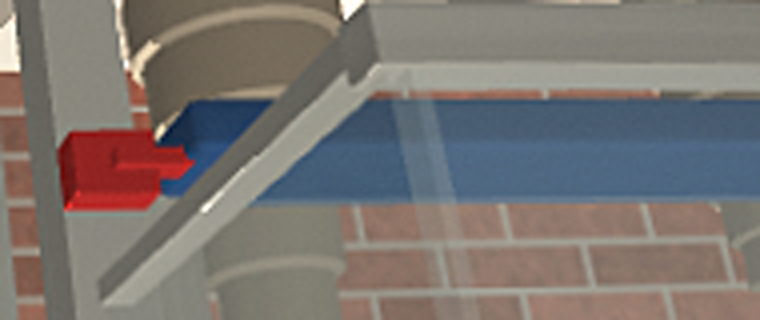

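View pics/wz19b.png

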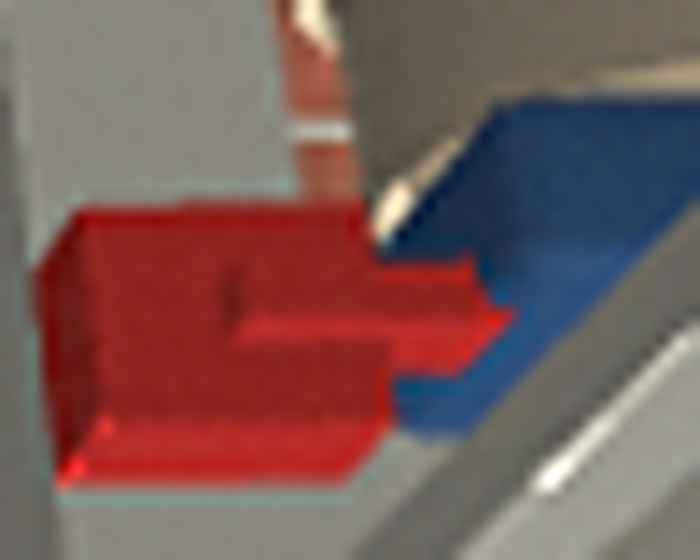

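```bash
python3 look.py 20; python3 rail.py 20 .195 330 331 8 135 190; python3 - <<'E'
from plan import *
import pickle
w,_=pickle.load(open("c19.pkl","rb")); s,t=pickle.load(open("c0.pkl","rb"))
tt=lambda x,y: np.array([310+x/12-.5,85+y/12-.5]); wp=lambda x,y: np.array([382+x/14-.5,178+y/14-.5]); ss=lambda x,y:np.array([335+x/12-.5,145+y/12-.5])
for n,o in (("tip c tw",[(t,tt(150,283)),(w,wp(480,318))]),("tip c ws",[(s,ss(172,214)),(w,wp(480,318))]),("block centre? tw",[(t,tt(290,262)),(w,wp(215,345))]),("block sw",[(s,ss(300,228)),(w,wp(215,345))]),
 ("block front bottom right sw",[(s,ss(326,276)),(w,wp(82,210))])):
    x,e=tri(o); print(n,w2cab(x).round(4),e.round(4))
E
```

```text
t 16.4333 tcp [ 0.4494 -0.1901  0.3795] ypr [ -2.91 -55.97  -0.19] hook cab [-0.0518 -0.2584  0.4305] F [ 0.13 -0.11 -2.15] M [0.05 0.7  0.02] op 0.021511471209239706 q [-0.71 -0.57  2.29  0.83  0.75 -2.66]
pred px top [1085.  136.] side [721.  81.]
pred px top [947. 127.] side [636.  64.]
side: u seen(top,bot) pred(rear top, front bot)
tip c tw [-0.0222 -0.1268  0.1934] [0.0041 0.0041]
tip c ws [-0.0077 -0.1228  0.1876] [0.0025 0.0025]
block centre? tw [-0.0206 -0.1498  0.1963] [0.0006 0.0006]
block sw [-0.0197 -0.1515  0.1972] [0.0026 0.0026]
block front bottom right sw [-0.0226 -0.16    0.1879] [0.0021 0.0021]Traceback (most recent call last):
  File "rail.py", line 14, in <module>
    e=edges(s,u,int(sys.argv[6]),int(sys.argv[7])); print(u,np.round(e,1),pv(s,u,-.004,z+.007).round(1),pv(s,u,-.036,z-.007).round(1))
  File "rail.py", line 9, in edges
    idx=np.nonzero(up>up.max()*0.5)[0]; return v0+idx[0]/10-.45, v0+idx[-1]/10-.45
                                                  ~~~^^^
IndexError: index 0 is out of bounds for axis 0 with size 0
```

View pics/t20.png

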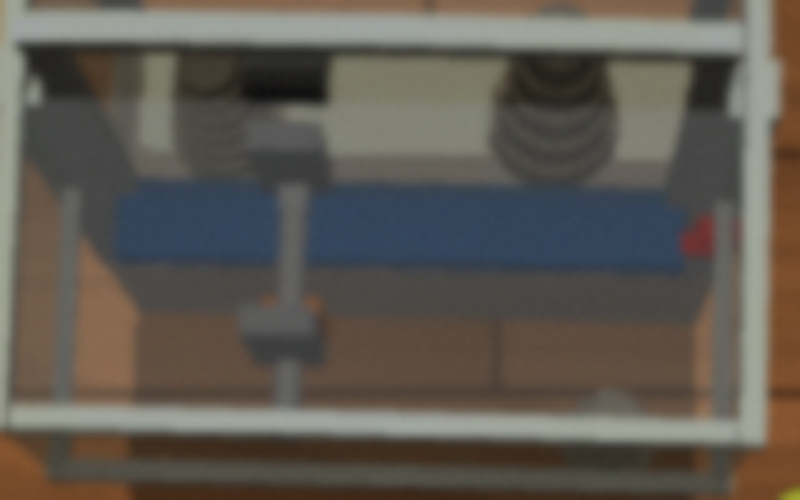

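View pics/s20.png

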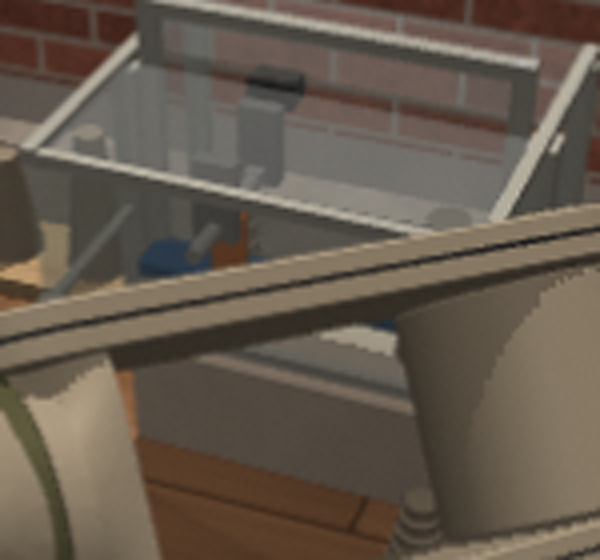

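```bash
python3 - <<'E'
from plan import *
import pickle
w,_=pickle.load(open("c19.pkl","rb")); s,t=pickle.load(open("c0.pkl","rb"))[:2]; t2=pickle.load(open("c20.pkl","rb"))[1]; t14=pickle.load(open("c14.pkl","rb"))[1]
a=w["img"][180:214,402:432,::-1].astype(float); a=np.clip((a-20)*1.6,0,255).astype(np.uint8)
cv2.imwrite("pics/wz19c.png",cv2.resize(a,None,fx=17,fy=17,interpolation=cv2.INTER_NEAREST))
b=np.hstack([cv2.resize(np.clip(x["img"][94:122,314:344,::-1].astype(float)*1.8,0,255).astype(np.uint8),None,fx=8,fy=8,interpolation=cv2.INTER_NEAREST) for x in (t,t14,t2)])
cv2.imwrite("pics/tcmp.png",b)
E
```

```text
(no output)
```

View pics/wz19c.png

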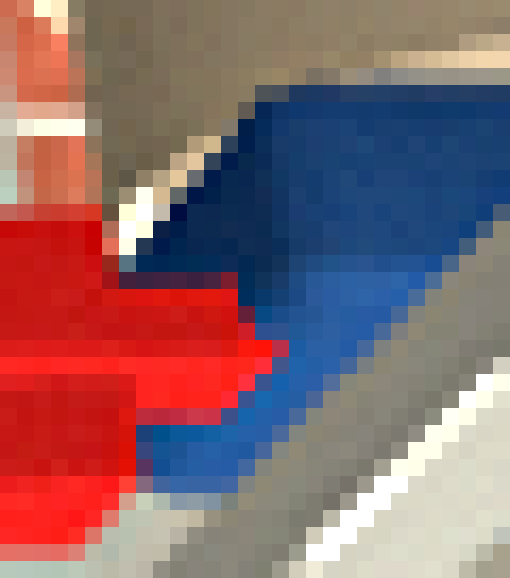

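View pics/tcmp.png

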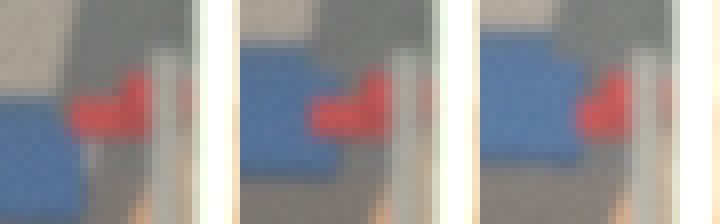

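```bash
python3 - <<'E'
from plan import *
import pickle
w,_=pickle.load(open("c19.pkl","rb"))
def onplane(uv,y=-.135):
    o,d=ray(w,uv); oc=w2cab(o); dc=d@rz(CY); k=(y-oc[1])/dc[1]; return (oc+k*dc).round(4)
def onx(uv,x=-.036):
    o,d=ray(w,uv); oc=w2cab(o); dc=d@rz(CY); k=(x-oc[0])/dc[0]; return (oc+k*dc).round(4)
for n,uv in (("fb",(416.8,184.8)),("ft",(418.8,194.8)),("b1",(415.8,196)),("b2",(418.7,200.3)),("b3",(414.8,204.6)),("rear bottom?",(409.3,195.2)),("rear top",(410.5,208.7)),("rear top2",(415.5,208.9))):
    print(n,uv,"y plane",onplane(uv),"x-plane",onx(uv))
print(w2cab(w["T"][:3,3]))
print(onx((520,184.3)),onx((520,194.5)),onx((520,209.2)),onx((520,209.2),-.004))
for P in ((-.036,-.135),(-.004,-.135)):
  for z in (.185,.199): print(P,z,proj(w,cab2w((P[0],P[1],z)))[0].round(1))
E
```

```text
fb (416.8, 184.8) y plane [-0.0393 -0.135   0.1866] x-plane [-0.036  -0.1336  0.1851]
ft (418.8, 194.8) y plane [-0.0402 -0.135   0.197 ] x-plane [-0.036  -0.1332  0.1952]
b1 (415.8, 196) y plane [-0.0331 -0.135   0.1951] x-plane [-0.036  -0.1362  0.1964]
b2 (418.7, 200.3) y plane [-0.0381 -0.135   0.2015] x-plane [-0.036  -0.1341  0.2007]
b3 (414.8, 204.6) y plane [-0.0278 -0.135   0.2016] x-plane [-0.036  -0.1383  0.2049]
rear bottom? (409.3, 195.2) y plane [-0.0178 -0.135   0.1878] x-plane [-0.036  -0.1421  0.1955]
rear top (410.5, 208.7) y plane [-0.0159 -0.135   0.2012] x-plane [-0.036  -0.1428  0.2088]
rear top2 (415.5, 208.9) y plane [-0.0279 -0.135   0.206 ] x-plane [-0.036  -0.1383  0.209 ]
[-0.30983353 -0.24934755  0.31186623]
[-0.036  -0.0322  0.1849] [-0.036  -0.035   0.1955] [-0.036  -0.0389  0.2103] [-0.004  -0.0143  0.1984]
(-0.036, -0.135) 0.185 [415.3 184.8]
(-0.036, -0.135) 0.199 [417.5 198.6]
(-0.004, -0.135) 0.185 [404.5 198. ]
(-0.004, -0.135) 0.199 [406.3 210.8]
```

```bash
python3 - <<'E'
import sys; sys.argv=["x","20",".195","330","330","8","135","190"]
exec(open("rail.py").read())
for n in ("0","14","15","16","17","20"):
    t=pickle.load(open(f"c{n}.pkl","rb"))[1]; print(n,[np.round(edges(t,u,88,135),2).tolist() for u in (225,240,275,285,305)])
E
```

```text
side: u seen(top,bot) pred(rear top, front bot)
top
225 [ 96.4 111.6] 97.1 112.0 110.4
265 [ 97.  112.2] 97.6 112.5 110.9
295 [ 97.6 113. ] 98.1 113.0 111.4
315 [ 98.1 113.4] 98.4 113.4 111.8
0 [[104.75, 118.95], [105.05, 119.35], [105.65, 120.05], [105.85, 120.15], [106.35, 120.55]]
14 [[98.15, 113.25], [98.15, 113.45], [98.95, 114.15], [99.35, 114.25], [99.75, 114.75]]
15 [[96.55, 111.75], [96.75, 112.25], [97.55, 112.85], [97.75, 113.05], [97.95, 113.45]]
16 [[96.45, 111.55], [96.45, 111.95], [97.25, 112.45], [97.45, 112.85], [97.75, 113.25]]
17 [[96.45, 111.55], [96.45, 111.95], [97.25, 112.45], [97.45, 112.75], [97.65, 113.25]]
20 [[96.35, 111.65], [96.55, 111.85], [97.25, 112.45], [97.55, 112.85], [97.65, 113.25]]
```

```bash
python3 - <<'E'
from plan import *
import pickle
w,_=pickle.load(open("c19.pkl","rb")); s,t=pickle.load(open("c0.pkl","rb"))
for y in (-.15,-.05): print(y,proj(w,cab2w((-.148,y,.223)))[0].round(1),proj(w,cab2w((-.138,y,.233)))[0].round(1))
im=w["img"]
for u in (490,530): print(u,[(v,int(im[v,u].sum()//3)) for v in range(155,190)])
a=w["img"][150:192,440:560,::-1]; cv2.imwrite("pics/wz19d.png",cv2.resize(a,None,fx=6,fy=6,interpolation=cv2.INTER_NEAREST))
# slab top front edge z=.1 x=-.012 in wrist, and slab bottom
for y in (-.16,-.05): print("slab",y,proj(w,cab2w((-.012,y,.1)))[0].round(1),proj(w,cab2w((-.012,y,0)))[0].round(1))
cv2.imwrite("pics/wz19e.png",cv2.resize(w["img"][20:200,330:560,::-1],None,fx=3.4,fy=3.3,interpolation=cv2.INTER_CUBIC))
E
```

```text
-0.15 [466.3 162.4] [461.4 185.7]
-0.05 [617.6 164.1] [610.2 185.8]
490 [(155, 245), (156, 246), (157, 246), (158, 250), (159, 252), (160, 108), (161, 125), (162, 131), (163, 133), (164, 136), (165, 134), (166, 133), (167, 134), (168, 130), (169, 128), (170, 129), (171, 128), (172, 128), (173, 127), (174, 125), (175, 144), (176, 160), (177, 160), (178, 160), (179, 159), (180, 160), (181, 163), (182, 148), (183, 113), (184, 104), (185, 83), (186, 92), (187, 93), (188, 92), (189, 91)]
530 [(155, 59), (156, 69), (157, 75), (158, 72), (159, 75), (160, 109), (161, 132), (162, 128), (163, 130), (164, 132), (165, 132), (166, 132), (167, 131), (168, 128), (169, 126), (170, 126), (171, 127), (172, 125), (173, 124), (174, 125), (175, 126), (176, 162), (177, 159), (178, 156), (179, 156), (180, 157), (181, 162), (182, 142), (183, 121), (184, 102), (185, 87), (186, 89), (187, 91), (188, 91), (189, 91)]
slab -0.16 [373.7 123.8] [364.6  55.7]
slab -0.05 [471.6 124. ] [453.1  56.5]
```

View pics/wz19e.png

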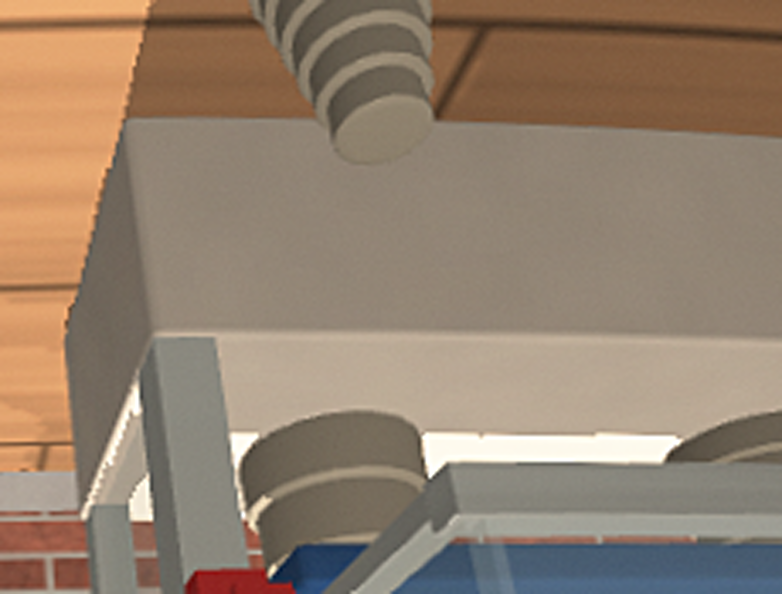

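```bash
cat > cal.py <<'E'
from plan import *
import pickle
w,_=pickle.load(open("c19.pkl","rb"))
def cam(p):
    c=dict(w);T=np.array(w["T"]).copy();T[:3,:3]=R.from_rotvec(p[:3]).as_matrix()@T[:3,:3];T[:3,3]+=p[3:6];c["T"]=T;return c
def line(c,u,x,z):
    ys=np.linspace(-.17,.14,63);q=proj(c,np.array([cab2w((x,y,z)) for y in ys]));o=np.argsort(q[:,0]);return np.interp(u,q[o,0],q[o,1])
def res(p,use=True):
    c=cam(p);r=[]
    a=proj(c,np.array([cab2w((-.012,-.16,0)),cab2w((-.012,-.16,.1))]))
    r+=list((a-[[367.7,55.3],[374.2,120.4]]).ravel())
    r+=[line(c,559,-.012,0)-61,line(c,559,-.012,.1)-121.9,line(c,490,-.148,.223)-159.6,line(c,530,-.148,.223)-159.7]
    # pelmet lower right front corner
    zr=p[6]
    r+=[line(c,520,-.036,zr-.007)-184.3,line(c,520,-.004,zr+.007)-209.2]
    # block: xf=p7, xr=p8, zm=p9, y center p10
    B=lambda x,y,z: proj(c,cab2w((x,p[10]+y,p[9]+z)))[0]
    W=lambda x,y: np.array([382+x/14-.5,178+y/14-.5])
    for P,q in (((p[7],-.01,-.008),(78,210)),((p[7],.01,-.008),(365,206)),((p[7],-.01,.008),(105,418)),((p[7],.01,.008),(388,415)),((p[8],-.01,.008),(62,483)),((p[8],.01,.008),(343,483))):
        r+=list(B(*P)-W(*q))
    r+=list(p[:3]/.008)+list(p[3:6]/.0025)+[(p[10]+.15)/.001,(p[7]+.027)/.003]
    return np.array(r)
r=least_squares(res,[0]*6+[.195,-.027,-.014,.197,-.15]); np.set_printoptions(suppress=True)
print(r.x.round(4)); print(r.fun.round(1)); print("rail",r.x[6],"mark",r.x[9],"diff mm",(r.x[9]-r.x[6])*1000)
J=np.linalg.inv(r.jac.T@r.jac); i=np.zeros(11);i[9]=1;i[6]=-1; print("sd mm per px",np.sqrt(i@J@i)*1000)
E
python3 cal.py
```

```text
[-0.0025 -0.0033 -0.0023 -0.0017 -0.0008  0.0024  0.1942 -0.0252 -0.0135
  0.1982 -0.1504]
[-1.6 -1.3  0.8  1.4 -1.4  2.1 -0.3 -0.1 -0.2  0.2  0.  -0.4  0.1 -0.2
 -0.1  0.3  0.6  0.4 -0.3 -0.1 -0.1 -0.2 -0.3 -0.4 -0.3 -0.7 -0.3  1.
 -0.4  0.6]
rail 0.19417764569901697 mark 0.198231980843135 diff mm 4.054335144118043
sd mm per px 1.4568740760296799
```

```bash
python3 - <<'E'
from plan import *
s=None
for tgt,pi,n in (([-.075,-.275,.172],18,12),([-.075,-.05,.172],18,8),([-.029,-.022,.172],18,4)):
    Rt,pt=tcp_for_hook(tgt,np.radians(pi)); path(Rt,pt,n,s); s=dict(orientation=R.from_matrix(Rt).as_rotvec(),tool_pos=pt)
E
```

```text
yaw/pitch end [ 0.309 -0.006 -0.951] [ 0.4443 -0.2148  0.2772]
[[0.72, -0.21, 0.45], [-0.11, 3.16, -0.13]] tcp [ 0.449  -0.1922  0.371 ] hook [-0.0497 -0.2599  0.4089] tip [-0.048 -0.21   0.409]
[[0.7, -0.21, 0.49], [-0.11, 3.16, -0.13]] tcp [ 0.4486 -0.1943  0.3625] hook [-0.0484 -0.2613  0.3871] tip [-0.047 -0.211  0.387]
[[0.67, -0.2, 0.53], [-0.11, 3.16, -0.13]] tcp [ 0.4482 -0.1963  0.3539] hook [-0.0477 -0.2627  0.3653] tip [-0.046 -0.213  0.365]
[[0.64, -0.2, 0.56], [-0.11, 3.16, -0.13]] tcp [ 0.4477 -0.1983  0.3454] hook [-0.0478 -0.2641  0.3435] tip [-0.047 -0.214  0.343]
[[0.61, -0.2, 0.6], [-0.11, 3.16, -0.13]] tcp [ 0.4473 -0.2004  0.3369] hook [-0.0487 -0.2654  0.3216] tip [-0.048 -0.215  0.321]
[[0.58, -0.2, 0.63], [-0.11, 3.16, -0.13]] tcp [ 0.4469 -0.2024  0.3284] hook [-0.0503 -0.2668  0.2998] tip [-0.049 -0.217  0.3  ]
[[0.54, -0.2, 0.66], [-0.11, 3.16, -0.13]] tcp [ 0.4465 -0.2044  0.3198] hook [-0.0526 -0.2681  0.2781] tip [-0.052 -0.218  0.278]
[[0.5, -0.2, 0.69], [-0.11, 3.16, -0.13]] tcp [ 0.4461 -0.2064  0.3113] hook [-0.0556 -0.2694  0.2565] tip [-0.055 -0.21
[... 1444 characters left out ...]
tip [-0.075 -0.028  0.172]
[[0.0, 2.81, -0.0], [0.0, 0.0, 0.0]] tcp [0.4485 0.01   0.2772] hook [-0.075  -0.0502  0.172 ] tip [-0.075 -0.     0.172]
yaw/pitch end [ 0.309 -0.006 -0.951] [0.495  0.0373 0.2772]
[[-1.09, 0.7, 0.36], [0.0, 0.0, 0.0]] tcp [0.4601 0.0169 0.2771] hook [-0.0635 -0.043   0.1719] tip [-0.064  0.007  0.172]
[[-1.09, 0.7, 0.36], [0.0, 0.0, 0.0]] tcp [0.4717 0.0237 0.2771] hook [-0.052  -0.036   0.1719] tip [-0.052  0.014  0.172]
[[-1.09, 0.7, 0.36], [0.0, 0.0, 0.0]] tcp [0.4833 0.0305 0.277 ] hook [-0.0406 -0.029   0.1718] tip [-0.041  0.021  0.172]
[[-1.09, 0.7, 0.36], [0.0, 0.0, 0.0]] tcp [0.4949 0.0373 0.277 ] hook [-0.0291 -0.022   0.1718] tip [-0.029  0.028  0.172]
```

```bash
python3 -m creep '[[[0.72,-0.21,0.45],[-0.11,3.16,-0.13]],[[0.7,-0.21,0.49],[-0.11,3.16,-0.13]],[[0.67,-0.2,0.53],[-0.11,3.16,-0.13]],[[0.64,-0.2,0.56],[-0.11,3.16,-0.13]],[[0.61,-0.2,0.6],[-0.11,3.16,-0.13]],[[0.58,-0.2,0.63],[-0.11,3.16,-0.13]],[[0.54,-0.2,0.66],[-0.11,3.16,-0.13]],[[0.5,-0.2,0.69],[-0.11,3.16,-0.13]],[[0.47,-0.2,0.72],[-0.11,3.16,-0.13]],[[0.43,-0.2,0.74],[-0.11,3.16,-0.13]],[[0.39,-0.21,0.76],[-0.11,3.16,-0.13]],[[0.34,-0.21,0.78],[-0.11,3.16,-0.13]]]'; python3 -m creep '[[[0,0,0],[0,0,0]],[[0,0,0],[0,0,0]]]'; python3 - <<'E'
from plan import *
print(w2cab(hook_of(*pose())),w2cab(hook_of(*pose(),.19,.05)))
s=None
for tgt,pi,n in (([-.075,-.05,.170],18,8),):
    Rt,pt=tcp_for_hook(tgt,np.radians(pi)); path(Rt,pt,n,s); s=dict(orientation=R.from_matrix(Rt).as_rotvec(),tool_pos=pt)
E
```

```text
t: 17.43
tool_pos: [0.4446, -0.2149, 0.2774]
orientation: [0.026, 2.828, -0.005]
force: [-0.4, 0.3, -1.5]
opening: 0.0214
t: 17.6
tool_pos: [0.4448, -0.2146, 0.2774]
orientation: [0.026, 2.825, -0.003]
force: [-0.6, 0.0, -1.8]
opening: 0.0211
[-0.07424399 -0.27463264  0.17274396] [-0.07425748 -0.22463265  0.17277018]
yaw/pitch end [ 0.309 -0.006 -0.951] [0.4485 0.0102 0.2752]
[[0.01, 2.81, 0.03], [0.0, 0.02, 0.0]] tcp [ 0.4453 -0.1865  0.2771] hook [-0.0743 -0.2465  0.1724] tip [-0.074 -0.197  0.172]
[[0.01, 2.81, 0.03], [0.0, 0.02, 0.0]] tcp [ 0.4458 -0.1584  0.2768] hook [-0.0743 -0.2184  0.172 ] tip [-0.074 -0.168  0.172]
[[0.01, 2.81, 0.03], [0.0, 0.02, 0.0]] tcp [ 0.4463 -0.1303  0.2765] hook [-0.0744 -0.1903  0.1716] tip [-0.074 -0.14   0.172]
[[0.01, 2.81, 0.03], [0.0, 0.02, 0.0]] tcp [ 0.4468 -0.1022  0.2762] hook [-0.0744 -0.1622  0.1712] tip [-0.074 -0.112  0.171]
[[0.01, 2.81, 0.03], [0.0, 0.02, 0.0]] tcp [ 0.4474 -0.0741  0.2759] hook [-0.0745 -0.1341  0.1709] tip [-0.074 -0.084  0.171]
[[0.01, 2.81, 0.03], [0.0, 0.02, 0.0]] tcp [ 0.4479 -0.046   0.2756] hook [-0.0745 -0.106   0.1705] tip [-0.075 -0.056  0.171]
[[0.01, 2.81, 0.02], [0.0, 0.02, 0.0]] tcp [ 0.4483 -0.0179  0.2754] hook [-0.0746 -0.0779  0.1702] tip [-0.075 -0.028  0.17 ]
[[0.01, 2.81, 0.02], [0.0, 0.02, 0.0]] tcp [0.4488 0.0102 0.2752] hook [-0.0747 -0.0498  0.1699] tip [-0.075  0.     0.17 ]
```

```bash
python3 -m creep '[[[0,2.81,0.03],[0,0,0]],[[0,2.81,0.03],[0,0,0]],[[0,2.81,0.03],[0,0,0]],[[0,2.81,0.03],[0,0,0]],[[0,2.81,0.03],[0,0,0]],[[0,2.81,0.03],[0,0,0]],[[0,2.81,0.02],[0,0,0]],[[0,2.81,0.02],[0,0,0]],[[-1.09,0.7,0.36],[0,0,0]],[[-1.09,0.7,0.36],[0,0,0]],[[-1.09,0.7,0.36],[0,0,0]],[[-1.09,0.7,0.36],[0,0,0]]]';python3 -m creep '[[[0,0,0],[0,0,0]],[[0,0,0],[0,0,0]]]'; python3 look.py 21; python3 rail.py 21 .198 306 348 8 135 190
```

```text
t: 18.6
tool_pos: [0.4965, 0.0381, 0.2765]
orientation: [0.025, 2.822, -0.003]
force: [-0.3, 0.1, -1.2]
opening: 0.0218
t: 18.77
tool_pos: [0.496, 0.0375, 0.2762]
orientation: [0.025, 2.824, -0.004]
force: [-0.8, -0.2, -1.4]
opening: 0.0214
t 18.8667 tcp [0.4954 0.0371 0.2758] ypr [ -1.05 -18.15  -0.02] hook cab [-0.0283 -0.0222  0.1712] F [ 0.14 -0.04 -2.06] M [0.03 0.28 0.06] op 0.021381189042852532 q [-0.03 -0.21  2.08  0.    0.96 -1.58]
pred px top [447. 258.] side [335. 331.]
pred px top [344. 256.] side [272. 316.]
side: u seen(top,bot) pred(rear top, front bot)
306 [146.9 156.5] 146.2 157.0
314 [148.8 158.2] 148.0 158.9
322 [150.6 160.2] 149.8 160.7
330 [152.2 162.5] 151.6 162.6
338 [154.  164.5] 153.4 164.5
346 [155.8 166.2] 155.2 166.3
top
225 [ 96.4 111.6] 96.7 111.7 110.0
265 [ 97.  112.2] 97.2 112.2 110.5
295 [ 97.6 113. ] 97.7 112.7 111.0
315 [ 98.2 113.4] 98.0 113.1 111.4
```

```bash
python3 -m creep '[[[-0.09,0,-0.29],[0,0,0]],[[-0.09,0,-0.29],[0,0,0]],[[-0.09,0,-0.29],[0,0,0]],[[-0.09,0,-0.29],[0,0,0]],[[-0.09,0,-0.29],[0,0,0]],[[-0.06,0,-0.2],[0,0,0]],[[0,0,0],[0,0,0]],[[0,0,0],[0,0,0]]]'; python3 look.py 22|head -1; python3 rail.py 22 .198 306 348 8 135 190
```

```text
t: 19.53
tool_pos: [0.4956, 0.0373, 0.2931]
orientation: [0.026, 2.825, -0.005]
force: [0.7, -0.2, -2.7]
opening: 0.0219
t 19.6333 tcp [0.4956 0.0374 0.293 ] ypr [ -1.04 -18.16  -0.04] hook cab [-0.0281 -0.0219  0.1884] F [ 0.64  0.03 -2.71] M [ 0.05  0.38 -0.08] op 0.021615899640782064 q [-0.03 -0.23  2.06  0.    0.99 -1.58]
side: u seen(top,bot) pred(rear top, front bot)
306 [145.9 156. ] 146.2 157.0
314 [147.8 157.5] 148.0 158.9
322 [149.5 159.2] 149.8 160.7
330 [151.  161.6] 151.6 162.6
338 [153.  163.5] 153.4 164.5
346 [154.8 165.2] 155.2 166.3
top
225 [ 95.8 111.2] 96.7 111.7 110.0
265 [ 96.4 112. ] 97.2 112.2 110.5
295 [ 97.  112.4] 97.7 112.7 111.0
315 [ 97.8 113. ] 98.0 113.1 111.4
```

Rail raised: it sits about 1 px higher in the side view, an estimated 197.6 mm against a pointer at about 198 mm. Next I'll withdraw the rod and carry it to its stand.

```bash
python3 - <<'E'
from plan import *
s=None
for tgt,pi,n in (([-.029,-.022,.170],18,3),([-.080,-.022,.170],18,4)):
    Rt,pt=tcp_for_hook(tgt,np.radians(pi)); path(Rt,pt,n,s); s=dict(orientation=R.from_matrix(Rt).as_rotvec(),tool_pos=pt)
Rt,_=target([0,0,0],.218,0); path(Rt,np.array([.4130,.2964,.330]),12,s)
E
```

```text
yaw/pitch end [ 0.309 -0.006 -0.951] [0.495  0.0373 0.2752]
[[0.21, -0.0, 0.56], [-0.01, 0.05, 0.01]] tcp [0.4954 0.0374 0.287 ] hook [-0.0284 -0.022   0.1823] tip [-0.028  0.028  0.182]
[[0.2, -0.0, 0.56], [-0.01, 0.05, 0.01]] tcp [0.4952 0.0374 0.2811] hook [-0.0287 -0.022   0.1761] tip [-0.029  0.028  0.176]
[[0.2, -0.0, 0.56], [-0.01, 0.05, 0.01]] tcp [0.495  0.0374 0.2751] hook [-0.0289 -0.022   0.17  ] tip [-0.029  0.028  0.17 ]
yaw/pitch end [ 0.309 -0.006 -0.951] [0.444  0.0382 0.2752]
[[1.21, 0.0, -0.39], [0.0, 0.0, 0.0]] tcp [0.4823 0.0375 0.2752] hook [-0.0417 -0.022   0.17  ] tip [-0.042  0.028  0.17 ]
[[1.21, 0.0, -0.39], [0.0, 0.0, 0.0]] tcp [0.4696 0.0378 0.2751] hook [-0.0544 -0.022   0.1699] tip [-0.054  0.028  0.17 ]
[[1.21, 0.0, -0.39], [0.0, 0.0, 0.0]] tcp [0.4568 0.038  0.2751] hook [-0.0671 -0.022   0.1699] tip [-0.067  0.028  0.17 ]
[[1.21, 0.0, -0.39], [0.0, 0.0, 0.0]] tcp [0.4441 0.0382 0.2751] hook [-0.0799 -0.022   0.1699] tip [-0.08   0.028  0.17 ]
yaw/pitch end [ 0.  0. -1.] [0.413  0.2964 0.33  ]
[[0.14, 2.15, -0.53], [-0.18, 1.49, -1.12]] tcp [0.4414 0.
[... 794 characters left out ...]
0.1255  0.1538  0.1642] tip [-0.132  0.203  0.164]
[[-0.06, 2.16, -0.47], [-0.18, 1.49, -1.12]] tcp [0.4232 0.2103 0.3118] hook [-0.1328  0.1785  0.1637] tip [-0.141  0.228  0.163]
[[-0.09, 2.16, -0.47], [-0.18, 1.49, -1.12]] tcp [0.4206 0.2318 0.3164] hook [-0.1403  0.2032  0.1634] tip [-0.149  0.252  0.163]
[[-0.12, 2.16, -0.46], [-0.18, 1.49, -1.12]] tcp [0.418  0.2533 0.3209] hook [-0.148   0.2277  0.1631] tip [-0.158  0.277  0.163]
[[-0.15, 2.16, -0.46], [-0.18, 1.49, -1.12]] tcp [0.4154 0.2748 0.3255] hook [-0.1559  0.2521  0.1629] tip [-0.167  0.301  0.163]
[[-0.18, 2.16, -0.46], [-0.18, 1.49, -1.12]] tcp [0.4127 0.2963 0.3301] hook [-0.164   0.2764  0.1629] tip [-0.176  0.325  0.163]
```

```bash
python3 -m creep '[[[0.2,0,0.56],[0,0,0]],[[0.2,0,0.56],[0,0,0]],[[0.2,0,0.56],[0,0,0]],[[1.21,0,-0.39],[0,0,0]],[[1.21,0,-0.39],[0,0,0]],[[1.21,0,-0.39],[0,0,0]],[[1.21,0,-0.39],[0,0,0]],[[0,0,0],[0,0,0]]]';python3 -m creep '[[[0.14,2.15,-0.53],[-0.18,1.49,-1.12]],[[0.11,2.15,-0.52],[-0.18,1.49,-1.12]],[[0.09,2.15,-0.51],[-0.18,1.49,-1.12]],[[0.06,2.16,-0.5],[-0.18,1.49,-1.12]],[[0.03,2.16,-0.49],[-0.18,1.49,-1.12]],[[0,2.16,-0.48],[-0.18,1.49,-1.12]],[[-0.03,2.16,-0.48],[-0.18,1.49,-1.12]],[[-0.06,2.16,-0.47],[-0.18,1.49,-1.12]],[[-0.09,2.16,-0.47],[-0.18,1.49,-1.12]],[[-0.12,2.16,-0.46],[-0.18,1.49,-1.12]],[[-0.15,2.16,-0.46],[-0.18,1.49,-1.12]],[[-0.18,2.16,-0.46],[-0.18,1.49,-1.12]]]'; python3 -m creep '[[[0,0,0],[0,0,0]],[[0,0,0],[0,0,0]]]'
python3 - <<'E'
from plan import *
import pickle
w=read_camera("wrist"); t=read_camera("top"); s=read_camera("side")
cv2.imwrite("pics/w23.png",w["img"][:,:,::-1]); cv2.imwrite("pics/s23.png",s["img"][:,:,::-1]); crop(t,140,110,270,280,3.5,"t23.png"); pickle.dump((s,t,w,pose()),open("c23.pkl","wb"))
Rc,pc=pose(); print(pc, np.degrees(R.from_matrix(Rc@np.diag([-1,1,-1.])).as_euler('ZYX')).round(2))
Rt,_=target([0,0,0],.218,0); show(Rt,np.array([.4130,.2964,.2237]),1)
E
```

```text
t: 20.3
tool_pos: [0.4426, 0.0384, 0.2735]
orientation: [0.025, 2.827, -0.005]
force: [-0.1, 0.1, -2.2]
opening: 0.0218
t: 21.3
tool_pos: [0.4131, 0.2978, 0.3293]
orientation: [-0.344, 3.12, -0.001]
force: [0.4, -0.0, -1.8]
opening: 0.0217
t: 21.47
tool_pos: [0.4132, 0.2974, 0.3292]
orientation: [-0.344, 3.119, -0.001]
force: [0.5, -0.3, -2.4]
opening: 0.0219
[0.4130052  0.29578655 0.32886954] [12.46 -0.16 -0.08]
shift total tool(cm) [ 0.02  0.07 10.52] turn total(deg) [-0.08  0.16 -0.03] /n shift [ 0.02  0.07 10.52] turn [-0.08  0.16 -0.03]
```

View pics/w23.png

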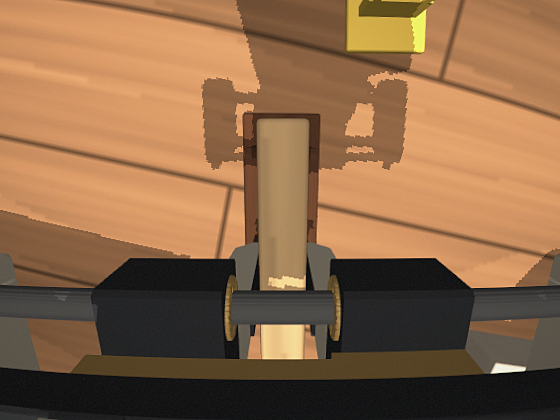

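View pics/s23.png

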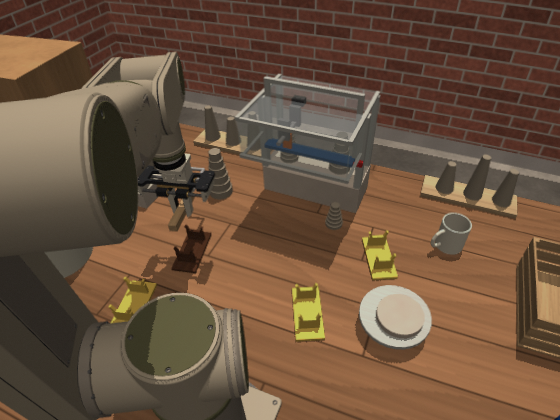

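View pics/t23.png

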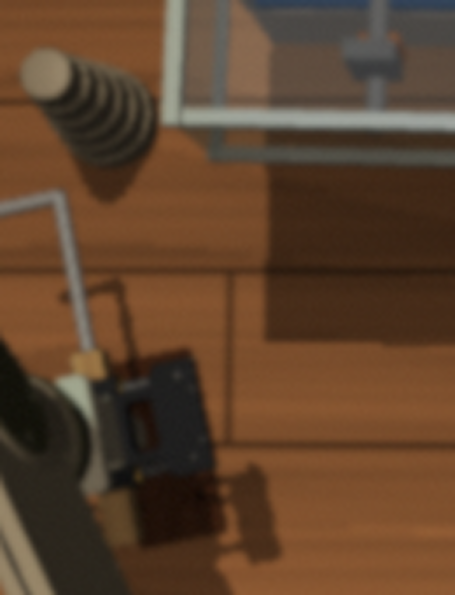

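The rod still sits in the grip as before: its rear end is at row 118 against 117 just after lifting, centred on the stand at column 282. Lowering it now.

```bash
python3 -m creep '[[[0.02,0,2],[0,0,0]],[[0,0,2.5],[0,0,0]],[[0,0,2],[0,0,0]],[[0,0,1.5],[0,0,0]],[[0,0,1],[0,0,0]],[[0,0,0.6],[0,0,0]],[[0,0,0.5],[0,0,0]],[[0,0,0],[0,0,0]],[[0,0,0],[0,0,0]]]'; python3 - <<'E'
from plan import *
Rt,_=target([0,0,0],.218,0); show(Rt,np.array([.4130,.2964,.2237]),1)
E
```

```text
t: 22.37
tool_pos: [0.4133, 0.2964, 0.2292]
orientation: [-0.341, 3.119, -0.0]
force: [-0.9, -0.4, -1.9]
opening: 0.0216
shift total tool(cm) [0.03 0.01 0.55] turn total(deg) [-0.03  0.23  0.  ] /n shift [0.03 0.01 0.55] turn [-0.03  0.23  0.  ]
```

```bash
python3 -m creep '[[[0,0,0.2],[0,0,0]],[[0,0,0.2],[0,0,0]],[[0,0,0.1],[0,0,0]],[[0,0,0],[0,0,0]],[[0,0,0],[0,0,0]]]'; python3 - <<'E'
from plan import *
Rt,_=target([0,0,0],.218,0); show(Rt,np.array([.4130,.2964,.2237]),1); print(read_state()["wrist_torque"])
E
```

```text
t: 22.78
tool_pos: [0.4132, 0.2965, 0.2242]
orientation: [-0.342, 3.119, -0.0]
force: [-0.6, 0.1, 2.9]
opening: 0.022
shift total tool(cm) [ 0.03 -0.01  0.05] turn total(deg) [-0.03  0.24  0.02] /n shift [ 0.03 -0.01  0.05] turn [-0.03  0.24  0.02]
[0.00572442 0.06996524 0.02211265]
```

```bash
python3 -m creep '[[[0,0,0],[0,0,0]],[[0,0,0],[0,0,0]],[[0,0,0],[0,0,0]],[[0,0,0],[0,0,0]],[[0,0,0],[0,0,0]],[[0,0,0],[0,0,0]],[[0,0,0],[0,0,0]],[[0,0,0],[0,0,0]]]' 70; python3 -m creep '[[[0,0,-0.5],[0,0,0]],[[0,0,-1],[0,0,0]],[[0,0,-2],[0,0,0]],[[0,0,-3],[0,0,0]],[[0,0,-3],[0,0,0]],[[0,0,-3],[0,0,0]],[[0,0,-2],[0,0,0]],[[0,0,0],[0,0,0]]]'
python3 - <<'E'
from plan import *
import pickle
w=read_camera("wrist"); s=read_camera("side"); t=read_camera("top"); pickle.dump((s,t,w,pose()),open("c24.pkl","wb"))
cv2.imwrite("pics/w24.png",w["img"][:,:,::-1]); crop(s,150,140,390,280,3.3,"s24.png")
for P in ((-.058,.011,.011),(-.058,-.011,.011),(.078,.011,.011),(.078,-.011,.011)):
    print(proj(w,rz(.218)@np.array(P)+[.413-.0155*.976,.2964-.0155*.216,.056])[0].round(1))
E
```

```text
t: 23.45
tool_pos: [0.4129, 0.2963, 0.2235]
orientation: [-0.342, 3.12, -0.001]
force: [-0.2, -0.1, 0.8]
opening: 0.0641
t: 24.12
tool_pos: [0.4137, 0.2971, 0.3756]
orientation: [-0.341, 3.111, 0.005]
force: [1.4, 0.0, 0.6]
opening: 0.065
[293.6 120.5]
[268.  120.5]
[292.4 267. ]
[269.5 267. ]
```

View pics/w24.png

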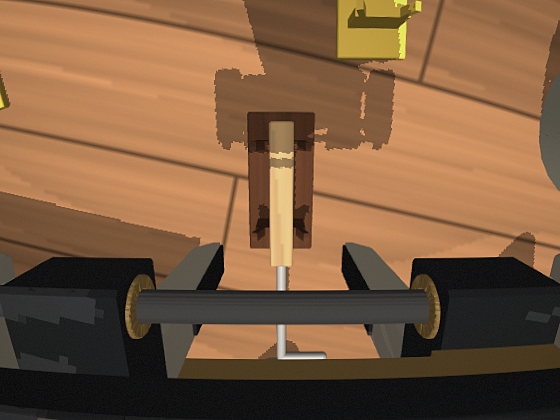

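View pics/s24.png

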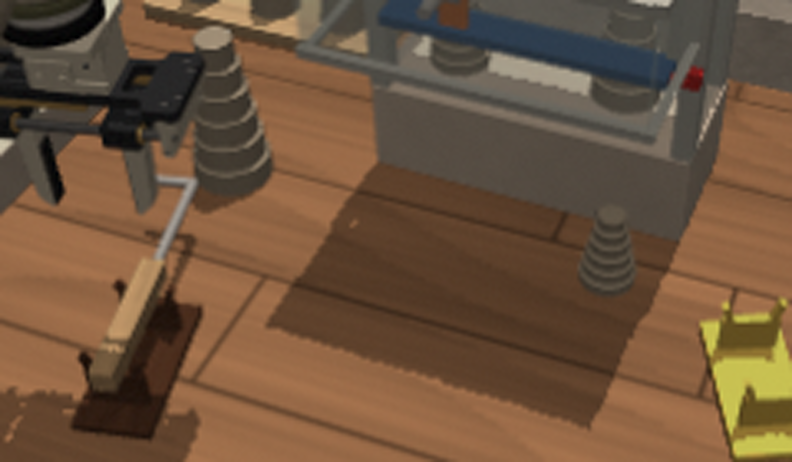

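```bash
python3 rail.py 24 .198 306 348 8 135 190; python3 look.py 25 | head -1; python3 meas.py 25|tail -1
```

```text
side: u seen(top,bot) pred(rear top, front bot)
306 [145.9 155.5] 146.2 157.0
314 [147.8 157.2] 148.0 158.9
322 [149.6 159.2] 149.8 160.7
330 [151.  161.5] 151.6 162.6
338 [153.  163.5] 153.4 164.5
346 [154.8 165.2] 155.2 166.3
top
225 [ 96.  111.2] 96.7 111.7 110.0
265 [ 96.4 112. ] 97.2 112.2 110.5
295 [ 96.8 112.4] 97.7 112.7 111.0
315 [ 97.8 113. ] 98.0 113.1 111.4
t 24.3667 tcp [0.4121 0.2961 0.3673] ypr [12.51 -0.05 -0.09] hook cab [-0.1645  0.276   0.2001] F [ 0.97  0.39 -0.31] M [ 0.04  0.02 -0.01] op 0.06532802841996557 q [ 0.52 -0.1   1.79 -0.    1.45 -1.27]
pointer -0.01 0.205 [393. 195.]
```

View pics/sz25.png

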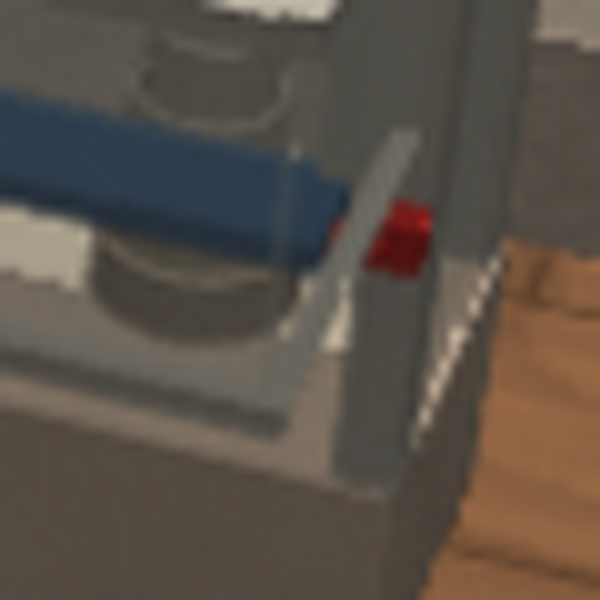

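View pics/t25.png

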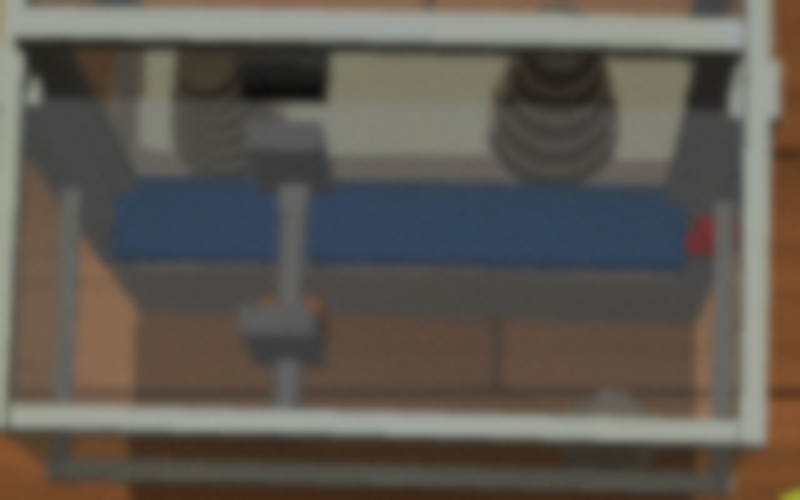

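```bash
python3 - <<'E'
from plant import *
print(read_state()["t"], close_job())
E
```

```text
the job is handed in; nothing more can be done
24.3667 None
```

The job is handed in at 24.4 s of robot time. I lifted the rod from its stand and drew the bolt with its hook. I then lifted the sash from below with the hook arm and laid the rod back in its two rests.

What the last checks showed:
- **Bolt:** the tab moved about 35 mm and the pull force rose from about 3 N to 9 N at the stop. It stayed drawn afterwards.
- **Sash:** a wrist close-up put the rail about 4 mm below the pointer, so I raised it about 3.4 mm more. By that view it ends about 0.6 mm low. The side camera, less sharp, suggests it is 1–2 mm high. I took no second close-up, but it has not moved since the rod left it.
- **Rod:** it sits within a pixel or so of where the pose it was first picked up from puts it in the wrist view. The gripper is open and clear of it.
- **Cones:** both look to be standing where they were.

During the wrist close-up, joint 6 reached the end of its range (-2.66 rad). The arm stopped there, about 30 mm off to one side, and touched nothing. Joint 3 likewise stopped at its limit (2.5 rad) on the first approach to the cabinet.

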